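Set a drilling jig's stop to a wrung gauge-block pack

ROBOT

A 6-joint arm with a two-finger parallel gripper is mounted at the origin on the work surface. World frame = base frame: x ahead of the robot, y to its left, z up, the work surface at z = 0. Lengths are in mm, angles in rad, forces in N, time in s.
With the tool pointing down it reaches from about 400 to 925 mm from the base axis. Payload 12.5 kg.
Tool frame: the origin (TCP) lies at the centre of the arm's flange, where the gripper is bolted on; the fingertips stand 190 mm ahead of it and the grasp point (between the pads) lies 171 mm ahead of it; z points along the fingers, y is the line along which they close (so a half turn about z gives the same grasp; the last joint's range is limited). The gripper opens to 95 mm and grips with 3 to 60 N. Pads are 20 mm wide; open, the fingers measure 119 mm over their backs; the gripper's body (75 mm by 180 mm) begins 59 mm behind the grasp point.
Start: joints at [1.199, 0.491, 1.559, -0, 1.092, -0.106], TCP at [164.152, 603.058, 404.761] pointing down, gripper open.
Joint ranges: [-3.1, 3.1], [-0.84, 2.19], [0.05, 2.79], [-1.13, 4.28], [0.06, 2.93], [-2.69, 2.69]. Speed limits (rad/s): [2.22, 2.22, 2.79, 3.14, 3.14, 3.14].

INTERFACE

Orientations are given as [roll, pitch, yaw] about the fixed x, y, z axes, in that order (R = Rz(yaw) Ry(pitch) Rx(roll)).
In Python, from cell import env, read_camera, search_frame, cut_out gives the robot as it stands. The module is installed in compiled form; this text tells all that it offers.
- The arm moves only by the tool move_arm, never from a script. Its argument "commands" is a list of rows, each a list of 3 entries, a list of its own where there are three numbers: the shift along the world's x, y, z normalised to -1 to 1, where 1 is 0.03 m, then the turn about the world's z normalised to -1 to 1, where 1 is 0.08 rad, then the opening, from -1 (shut) to 1 (fully open), so that 0 is half open. A call has 1 to 20 rows; each row shifts and turns the commanded pose from where the row before left it; what a row does not reach is not made up. A row lasts 1/12 s, in which the tool goes at most 41.7 mm and 7.16 degrees, less where a joint would pass 70% of its speed; a pose out of reach is approached as far as the arm can. A call with a number of a shift or a turn outside -1 to 1 is refused whole. A call with a gripper value outside its range is refused whole. The fingers move at their own pace and stop on an object; the grip force is fixed at half the most. Time passes only in rows, so rows that do not move let the fingers close. It gives the time, the measured TCP pose, the force, the opening and the grip force at its end, in the units of the state.
- env.state(): the state, without advancing time (a new reading comes with each control period).
- read_camera(name): name is "scene" or "top" or "wrist"; returns a dict with "image" (420x560x3 uint8, red, green, blue), "fx", "fy", "cx", "cy" (pixels), "rvec" (rotation vector, rad) and "tvec" (3), from world to camera coordinates, as OpenCV has them. Camera axes: x right, y down, z forward; pixel columns grow to the right and rows downward; lengths in mm; the calibration is good to about 2 mm. The wrist camera is an equidistant fisheye: a pixel r from the principal point sees the ray r / f radians off the axis. A picture is of the moment at which its call begins. There is no depth.
- env.job_done(): hands the job in; it is judged then, once.
Trained networks look in a picture, given as the dict that the camera call returned (one of the last four; its "shot" number tells which), for a name from the list of things; names that differ only in an ending like _2 or _b are one class to them, and where a whole thing is asked for, a point or a joint stands for the part that bears it (a point fixed in the world has none). Each returns a list of dicts, best first, with "confidence" (0 to 1); they miss things now and then, are a little off and sometimes report something else, mostly with a low value. They report only what shows in the picture. A call takes as long as a camera call. They do not tell look-alikes from the thing itself.
- search_frame(thing, picture): "at" ([column, row] in pixels, amid what is visible of it).
- cut_out(thing, picture): "region" (420x560 bool, what is visible of it) and "at" ([column, row] in pixels, amid what is visible of it).
The state is a dict: "t": time; "joints": joint angles; "qvel": joint speeds; "tau": joint torques, N m; "eef_pos": TCP position; "tcp_rot": TCP orientation; "ft_force": force on the tool from outside, world axes, zero at the start; "moment": the same for the moment, N m; "opening": opening from 0.0 (shut) to 1.0 (fully open); "grip_force": force on a finger pad.
Only numpy, scipy, OpenCV 4.12 (cv2) and the standard library are available. Lean on these libraries where they do the work, as an engineer would, in place of code of your own. Each camera call takes 0.05 s, during which the arm holds its last target. There are 200 camera calls.

TASK

Set the drilling jig's sliding stop to the two to four steel gauge blocks standing loose on the bench. Thickest block first, wring each one on: bring its large face up against the jig's datum block (or the last block wrung on) with it sticking out about half its length at the open front, hold it pressed there and slide it along the face until it is fully home against the back rail. Then push the sliding stop up against the pack, turn both of its screws clockwise to their ends with the T-key, never with the fingers, and hang the key back in its cradle, leaving the other things on the bench where they are.

Things in the scene. Friction and masses are not known exactly. Their poses are not given: they have to be found in the camera images.
- datum: the jig's datum block: steel, 62 mm (x) by 30 mm (y) by 34 mm high, fixed at the +y end of the bed. Origin on the bed (20 mm above the bench), at the foot of its ground face, mid-length. x runs along the face to the back rail, y into the datum block, z up; the pack grows from here to -y. A block is home when its centre has x = 0: far end touching the rail, ends in line with the datum block's
- rail (a point): the jig's back rail, a steel bar 9 mm high and 12 mm thick along the whole back of the bed: this point is at the foot of its front face, 31 mm in x from the datum block's origin; axes as the datum block's. The bed is flat and open at the front: it reaches 78 mm to -x and 300 mm to -y of the datum block's origin. The whole jig is fixed to the bench
- block1_mid (a point): centre of the 50 mm gauge block: bright steel, 62 mm long (its x), 50 mm thick (its y), 34 mm high (its z), standing on its underside, two dark bores in its top; its two 62 x 34 faces are the wringing faces; the same turned half round. None when it is not there
- block2_mid (a point): centre of the 42 mm gauge block: bright steel, 62 mm long (its x), 42 mm thick (its y), 34 mm high (its z), standing on its underside, two dark bores in its top; its two 62 x 34 faces are the wringing faces; the same turned half round. None when it is not there
- block3_mid (a point): centre of the 36 mm gauge block: bright steel, 62 mm long (its x), 36 mm thick (its y), 34 mm high (its z), standing on its underside, two dark bores in its top; its two 62 x 34 faces are the wringing faces; the same turned half round. None when it is not there
- block4_mid (a point): centre of the 30 mm gauge block: bright steel, 62 mm long (its x), 30 mm thick (its y), 34 mm high (its z), standing on its underside, two dark bores in its top; its two 62 x 34 faces are the wringing faces; the same turned half round. None when it is not there
- stop (a joint): travel of the jig's sliding stop along the bed, in m: 0 is farthest from the datum block (faces 200 mm apart), growing to 0.14 towards it; 0 to 0.015 at the start. Stiff: takes about 6 N to move and stays where it is left, screws slack or tight
- stop_face (a point): middle of the sliding stop's ground face that looks to the datum block, 17 mm above the bed; axes parallel to the datum block's. The stop is a steel upstand 62 mm (x) by 20 mm, 34 mm high, with a low foot behind it (62 mm wide, 56 mm long, 20 mm high) that carries the two screws, 34 mm apart, each 50 mm behind this face
- stop_heel (a point): middle of the back end face of the stop's foot (62 mm wide, 20 mm high, standing on the bed), 76 mm behind the stop's ground face: the place to push the stop by; this point is 10 mm above the bed
- screw_back (a joint): turn of the back (nearer the rail) brass clamping screw, upright in the stop's foot; in rad, grows clockwise seen from above, ends at 1.4 (tight); 0 to 0.3 (slack) at the start; takes about 0.15 N m. At 0 its slot runs along the datum block's x axis; the slot turns with it. It is captive and does not rise or sink
- screw_front (a joint): turn of the front brass clamping screw, upright in the stop's foot; in rad, grows clockwise seen from above, ends at 1.4 (tight); 0 to 0.3 (slack) at the start; takes about 0.15 N m. At 0 its slot runs along the datum block's x axis; the slot turns with it. It is captive and does not rise or sink
- screw_back_top (a point): centre of the back screw's head, on its axis, level with the top of the head (32 mm above the bed). The head is 29 mm across and 12 mm high, with an open slot 8 mm wide and 10 mm deep right across it. Axes x, y, z turn with the screw: x is along the slot, z up
- screw_front_top (a point): centre of the front screw's head, on its axis, level with the top of the head. The head is 29 mm across and 12 mm high, with an open slot 8 mm wide and 10 mm deep right across it. Axes x, y, z turn with the screw: x is along the slot, z up
- key_bar (a point): centre of the T-key's crossbar: a square dark bar 110 mm long (its x), 14 mm wide (its y), 14 mm high; z up when upright. A straight shank, 12 mm thick, runs down from it to a flat blade in line with the bar: 24 mm wide, 5 mm thick, its last 5 mm 22 mm wide and 3 mm thick; 180 g. At the start it hangs upright in the cradle
- key_tip (a point): lower end of the T-key's blade, on its axis, 115 mm below the middle of the crossbar; axes as the bar's
- cradle_seat (a point): the T-key's wooden cradle, fixed to the bench: two upright boards (25 to 35 mm either side of this point along x, 60 mm wide in y) on whose tops the crossbar lies along x, between end stops 14 mm either side along y that stand 8 mm up. This point is midway between the boards, level with their tops, 135 mm above the bench: the hanging bar's underside is here
- spray_a: a bystander: red spray can, 66 mm across, 190 mm high, origin at its foot
- spray_b: a bystander: grey spray can, 60 mm across, 180 mm high, origin at its foot
- drink: a bystander: drinks can, 62 mm across, 115 mm high, origin at its foot
- wrench: a bystander: spanner lying along its x, 180 mm long, 8 mm high
- hammer: a bystander: hammer lying along its x, 260 mm long, head to its +x
- tape: a bystander: yellow tape measure, 66 x 36 mm, 62 mm high, origin at its foot
- square: a bystander: engineer's square lying flat, 90 mm stock along x, blade to y, 16 mm high
Not all that is in view belongs to the job. Leave any orange look-alike of the part that bears block3_mid alone. What is shaped like the part that bears block4_mid but brown is not meant.

How it is judged (in metres and radians):
On the way, in this order (a step that is already met when the one before it is completed fails the run):
1. the 50 mm block, if it is there, has its face pressed to the pack (the datum block or a thicker gauge block), standing 10 to 52 mm forward of home (x of block1_mid in the frame of datum between -0.052 and -0.01 m and z of block1_mid in the frame of datum below 0.0245 m and contact force between block1 and datum above 0.3 N), for 0.05 s.
2. the 50 mm block has been slid home: against the back rail and face to face with the pack (x of block1_mid in the frame of datum between -0.0035 and 0.0035 m and z of block1_mid in the frame of datum below 0.0205 m and angle between the x axis of block1_mid and the x axis of datum, either way round below 0.05 rad and angle between block1_mid's own z axis and vertical below 0.05 rad and y of block1_mid in the frame of datum above -0.028 m), for 0.2 s.
3. the 42 mm block, if it is there, has its face pressed to the pack (the datum block or a thicker gauge block), standing 10 to 52 mm forward of home (x of block2_mid in the frame of datum between -0.052 and -0.01 m and z of block2_mid in the frame of datum below 0.0245 m and (contact force between block2 and datum above 0.3 N or contact force between block2 and block1 above 0.3 N)), for 0.05 s.
4. the 42 mm block has been slid home: against the back rail and face to face with the pack (x of block2_mid in the frame of datum between -0.0035 and 0.0035 m and z of block2_mid in the frame of datum below 0.0205 m and angle between the x axis of block2_mid and the x axis of datum, either way round below 0.05 rad and angle between block2_mid's own z axis and vertical below 0.05 rad and (y of block2_mid in the frame of datum above -0.024 m or distance between block2_mid and block1_mid below 0.049 m)), for 0.2 s.
5. the 36 mm block, if it is there, has its face pressed to the pack (the datum block or a thicker gauge block), standing 10 to 52 mm forward of home (x of block3_mid in the frame of datum between -0.052 and -0.01 m and z of block3_mid in the frame of datum below 0.0245 m and (contact force between block3 and datum above 0.3 N or contact force between block3 and block1 above 0.3 N or contact force between block3 and block2 above 0.3 N)), for 0.05 s.
6. the 36 mm block has been slid home: against the back rail and face to face with the pack (x of block3_mid in the frame of datum between -0.0035 and 0.0035 m and z of block3_mid in the frame of datum below 0.0205 m and angle between the x axis of block3_mid and the x axis of datum, either way round below 0.05 rad and angle between block3_mid's own z axis and vertical below 0.05 rad and (y of block3_mid in the frame of datum above -0.021 m or distance between block3_mid and block1_mid below 0.046 m or distance between block3_mid and block2_mid below 0.042 m)), for 0.2 s.
7. the 30 mm block, if it is there, has its face pressed to the pack (the datum block or a thicker gauge block), standing 10 to 52 mm forward of home (x of block4_mid in the frame of datum between -0.052 and -0.01 m and z of block4_mid in the frame of datum below 0.0245 m and (contact force between block4 and datum above 0.3 N or contact force between block4 and block1 above 0.3 N or contact force between block4 and block2 above 0.3 N or contact force between block4 and block3 above 0.3 N)), for 0.05 s.
8. the 30 mm block has been slid home: against the back rail and face to face with the pack (x of block4_mid in the frame of datum between -0.0035 and 0.0035 m and z of block4_mid in the frame of datum below 0.0205 m and angle between the x axis of block4_mid and the x axis of datum, either way round below 0.05 rad and angle between block4_mid's own z axis and vertical below 0.05 rad and (y of block4_mid in the frame of datum above -0.018 m or distance between block4_mid and block1_mid below 0.043 m or distance between block4_mid and block2_mid below 0.039 m or distance between block4_mid and block3_mid below 0.036 m)), for 0.2 s.
9. the sliding stop is up against the pack ((horizontal distance between block1_mid and stop_face below 0.029 m or horizontal distance between block2_mid and stop_face below 0.025 m or horizontal distance between block3_mid and stop_face below 0.022 m or horizontal distance between block4_mid and stop_face below 0.019 m)), for 0.2 s.
10. both screws are turned clockwise to their ends (value of joint each of screw_back, screw_front above 1.2 rad), for 0.1 s.
At the end, for the whole second after the job is handed in: each block present is on the bed, face to face with its neighbour (3 mm, 0.05 rad) and home at the rail (3.5 mm); the stop is within 4 mm of the last block; both screws past 1.2 rad; the T-key hangs upright in its cradle (15 mm); all at rest (all of step 2 and all of step 4 and all of step 6 and all of step 8 and all of step 10 and (horizontal distance between block1_mid and stop_face below 0.029 m or horizontal distance between block2_mid and stop_face below 0.025 m or horizontal distance between block3_mid and stop_face below 0.022 m or horizontal distance between block4_mid and stop_face below 0.019 m) and horizontal distance between key_bar and cradle_seat below 0.015 m and z of key_bar in the frame of cradle_seat between 0.003 and 0.012 m and angle between key_bar's own z axis and vertical below 0.15 rad and linear speed of each of key, block1, block2, block3, block4 below 0.02 m/s); the robot touches nothing.
It fails at once if a bystander is pushed more than 40 mm aside (distance of any of spray_a, spray_b, drink, wrench, hammer, tape, square from where it was at the start of the episode above 0.04 m).
It fails at once if the fingers turn a screw (contact force between the fingers and screw_back above 2 N or contact force between the fingers and screw_front above 2 N).
Of block1, block2, block3, block4 only 2 to 4 are there at a start; the rules pass over those that are not, and their reading is None.
At some moment in a run one of block1, block2, block3 may be knocked a few centimetres aside while the robot is not near it.
It also fails if it takes over 210 s, if anything falls off the work surface, if the arm or the gripper's body presses on something with over 40 N, if the wrist force passes 120 N, or if a joint passes its speed limit or range.

## Working session

There is one attempt and no reset: what is moved stays moved. The work goes in short steps, Python scripts to look and compute and a tool call to move; the robot and the scene stay as the last step left them, time stands still between calls to the robot, and variables do not carry over. Pictures are saved under pics/ and viewed, at most 14 in all, crops included, and the job is handed in when it is done.

Besides the shell and the picture viewer there is one more tool, called after "Request:" by a JSON object that holds its "method" and its "body", one argument or row to a line. move_arm: Moves the arm, as the interface text tells. Its arguments: {"type":"object","properties":{"commands":{"type":"array","items":{"type":"array"}}},"required":["commands"]}

```bash
mkdir -p pics; cat > h.py <<'E'
import numpy as np, cv2
from cell import env, read_camera, search_frame, cut_out
def save(p,name): cv2.imwrite('pics/'+name+'.png', cv2.cvtColor(p['image'],cv2.COLOR_RGB2BGR))
def ray(p,uv):
    R,_=cv2.Rodrigues(np.array(p['rvec'],float)); t=np.array(p['tvec'],float).ravel()
    x=(uv[0]-p['cx'])/p['fx']; y=(uv[1]-p['cy'])/p['fy']
    if p.get('fish'):
        r=np.hypot(x,y); s=np.sin(r)/r if r>1e-9 else 1; d=np.array([x*s,y*s,np.cos(r)])
    else: d=np.array([x,y,1.])
    return -R.T@t, R.T@d
def at_z(p,uv,z):
    o,d=ray(p,uv); return o+d*(z-o[2])/d[2]
def proj(p,X):
    R,_=cv2.Rodrigues(np.array(p['rvec'],float)); t=np.array(p['tvec'],float).ravel()
    c=R@np.array(X,float)+t
    if p.get('fish'):
        r=np.hypot(c[0],c[1]); th=np.arctan2(r,c[2]); return np.array([p['cx']+p['fx']*th*c[0]/r,p['cy']+p['fy']*th*c[1]/r])
    return np.array([p['cx']+p['fx']*c[0]/c[2],p['cy']+p['fy']*c[1]/c[2]])
def cam(n):
    p=read_camera(n); p['fish']=n=='wrist'; return p
E
python3 - <<'E'
from h import *
s=env.state(); print({k:np.round(v,3).tolist() for k,v in s.items()})
for n in ['scene','top','wrist']:
    p=cam(n); save(p,n+'0'); print(n,p['fx'],p['cx'],p['cy'],-cv2.Rodrigues(np.array(p['rvec'],float))[0].T@np.array(p['tvec'],float).ravel(), p['rvec'])
    if n!='wrist':
      for th,z in [('datum',54),('block1_mid',34),('block2_mid',34),('block3_mid',34),('block4_mid',34),('stop',54),('key_bar',142),('cradle_seat',135),('screw_back',52)]:
        for d in search_frame(th,p)[:4]: print(th,np.round(d['at']),round(d['confidence'],2),np.round(at_z(p,d['at'],z)))
E
```

```text
{'t': 0.0, 'joints': [1.199, 0.492, 1.559, 0.0, 1.092, -0.106], 'qvel': [-0.001, -0.0, -0.0, -0.0, 0.002, 0.001], 'tau': [0.001, -61.265, -25.818, 0.069, 0.048, -0.0], 'eef_pos': [164.142, 603.008, 404.164], 'tcp_rot': [-3.14, -0.0, 2.876], 'ft_force': [-0.22, 0.483, 0.145], 'moment': [-0.021, 0.013, 0.081], 'grip_force': 0.0, 'opening': 0.999}
scene 384.89275188647963 283.3783524413951 210.74667494401677 [874.2317472  599.98606037 793.27534013] [ 0.70412343  2.64431506 -1.09825057]
datum [275. 228.] 0.76 [560.  -2.  54.]
datum [226. 175.] 0.19 [ 584. -263.   54.]
datum [250. 213.] 0.15 [591. -83.  54.]
block3_mid [338. 289.] 0.78 [517. 225.  34.]
block3_mid [324. 253.] 0.74 [487. 121.  34.]
block3_mid [290. 344.] 0.64 [683. 285.  34.]
block4_mid [367. 255.] 0.81 [396. 178.  34.]
block4_mid [376. 335.] 0.79 [515. 357.  34.]
block4_mid [220. 180.] 0.64 [ 601. -271.   34.]
block4_mid [184. 246.] 0.3 [784. -78.  34.]
stop [222. 182.] 0.78 [ 605. -239.   54.]
stop [317. 330.] 0.26 [624. 295.  54.]
key_bar [267. 274.] 0.76 [673. 176. 142.]
cradle_seat [270. 294.] 0.82 [689. 218. 135.]
cra
[... 254 characters left out ...]
.84 [404. 258.  34.]
block2_mid [189. 258.] 0.72 [407. 257.  34.]
block3_mid [204. 218.] 0.88 [511. 219.  34.]
block3_mid [246. 230.] 0.82 [478. 105.  34.]
block4_mid [154. 226.] 0.56 [492. 352.  34.]
block4_mid [223. 269.] 0.52 [377. 167.  34.]
stop [380. 180.] 0.85 [ 602. -254.   54.]
key_bar [217. 150.] 0.68 [668. 170. 142.]
cradle_seat [223. 165.] 0.77 [630. 155. 135.]
cradle_seat [117. 289.] 0.28 [328. 408. 135.]
screw_back [166. 142.] 0.71 [719. 321.  52.]
screw_back [381. 181.] 0.28 [ 600. -255.   52.]
screw_back [206. 220.] 0.26 [503. 208.  52.]
wrist 325.19226210127806 279.2653519608694 211.29064754047204 [ 89.46017517 625.01047623 384.67278174] [-2.30969422 -1.76450371 -0.25218152]
```

```bash
python3 - <<'E'
import cv2
a=cv2.imread('pics/top0.png')[90:330,80:440]; cv2.imwrite('pics/top0c.png',cv2.resize(a,(800,533),interpolation=cv2.INTER_CUBIC))
a=cv2.imread('pics/scene0.png')[130:400,140:440]; cv2.imwrite('pics/scene0c.png',cv2.resize(a,(660,594),interpolation=cv2.INTER_CUBIC))
E
```

```text
(no output)
```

View pics/top0c.png

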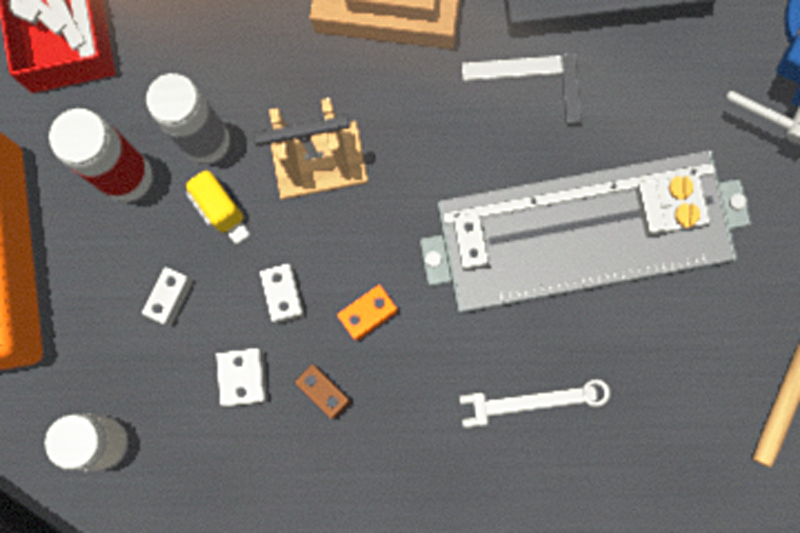

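View pics/scene0c.png

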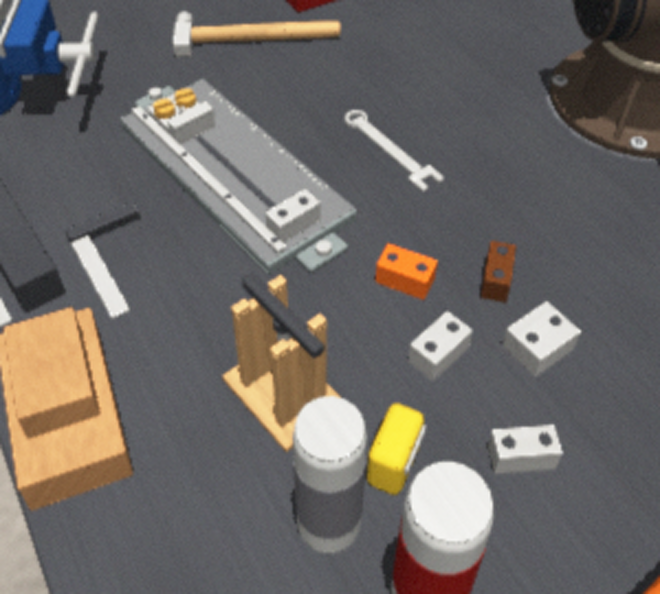

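Top view (crop): three steel blocks at about (240,377), (281,292) and (165,295). The orange and brown look-alikes are at (367,312) and (322,391). The jig has its datum block at (470,240), stop at (675,203) and cradle at (318,150). Next I'll fit box silhouettes to get poses and thicknesses.

```bash
cat >> h.py <<'E'
from scipy.optimize import minimize
def box(x,y,yaw,L,T,z0,z1):
    c,s=np.cos(yaw),np.sin(yaw)
    return [(x+c*a*L/2-s*b*T/2,y+s*a*L/2+c*b*T/2,z) for a in(-1,1) for b in(-1,1) for z in(z0,z1)]
def hullmask(p,pts,S=4):
    q=np.array([proj(p,X) for X in pts]); h=cv2.convexHull(q.astype(np.float32))[:,0]
    m=np.zeros((420*S,560*S),np.uint8)
    cv2.fillConvexPoly(m,np.round((h*S+S/2-.5)*16).astype(np.int32),255,shift=4)
    return cv2.resize(m,(560,420),interpolation=cv2.INTER_AREA)/255.
def fit(ps,x0,L,T,z0,z1,fitT=False):
    "ps: list of (picture, region)"
    def cost(v):
        t=v[3]*1 if fitT else T
        return sum(1-np.minimum(m:=hullmask(p,box(v[0],v[1],v[2]/50,L,t,z0,z1)),r).sum()/np.maximum(m,r).sum() for p,r in ps)/len(ps)
    best=None
    for yaw in np.atleast_1d(x0[2]):
        v0=np.array([x0[0],x0[1],yaw*50]+([T] if fitT else []))
        sim=np.vstack([v0]+[v0+8*e for e in np.eye(len(v0))])
        r=minimize(cost,v0,method='Nelder-Mead',options=dict(initial_simplex=sim,xatol=.1,fatol=1e-4,maxiter=150))
        if best is None or r.fun<best.fun: best=r
    v=best.x.copy(); v[2]/=50; return np.round(v,3),round(best.fun,3)
E
python3 - <<'E'
from h import *
P=[cam('top'),cam('scene')]
def near(th,p,X):
    u=proj(p,X); l=[d for d in cut_out(th,p) if np.hypot(*(np.array(d['at'])-u))<18]
    return [(p,l[0]['region'].astype(float))] if l else []
for nm,X,ths in [('A',(404,258,25),['block1_mid','block2_mid','block3_mid']),('B',(514,222,25),['block3_mid','block2_mid','block4_mid']),('C',(500,355,25),['block4_mid','block3_mid'])]:
    for p in P:
        for th in ths:
            ps=near(th,p,X)
            if ps: print(nm,p['shot'],th,fit(ps,(X[0],X[1],[0,.8,-.5]),62,40,0,34,True)); break
for p in P:
    ps=near('datum',p,(559,-10,40))
    if ps: print('datum',fit(ps,(559,-10,.16),62,30,20,54), fit(ps,(559,-10,.16),62,30,20,54,True))
    for th in ['square','wrench','hammer','tape','spray_a','spray_b','drink']:
        for d in search_frame(th,p)[:2]: print(th,round(d['confidence'],2),np.round(at_z(p,d['at'],5)))
E
```

```text
A 4 block1_mid (array([4.01591e+02, 2.61190e+02, 7.40000e-02, 4.93200e+01]), np.float64(0.061))
A 5 block1_mid (array([4.01376e+02, 2.59421e+02, 9.50000e-02, 4.84810e+01]), np.float64(0.037))
B 4 block3_mid (array([5.04880e+02, 2.13626e+02, 2.64000e-01, 3.47580e+01]), np.float64(0.059))
B 5 block3_mid (array([5.02035e+02, 2.11610e+02, 2.52000e-01, 3.50540e+01]), np.float64(0.048))
C 4 block4_mid (array([ 5.02266e+02,  3.53813e+02, -4.33000e-01,  2.92980e+01]), np.float64(0.062))
C 5 block4_mid (array([ 5.00904e+02,  3.51801e+02, -3.96000e-01,  2.69050e+01]), np.float64(0.057))
datum (array([ 5.60385e+02, -1.54220e+01,  1.80000e-01]), np.float64(0.083)) (array([ 5.60146e+02, -1.56380e+01,  1.81000e-01,  2.89400e+01]), np.float64(0.08))
square 0.94 [ 790. -118.    5.]
wrench 0.92 [373. -85.   5.]
hammer 0.95 [ 437. -422.    5.]
tape 0.9 [624. 295.   5.]
tape 0.74 [711. 192.   5.]
spray_a 0.94 [692. 445.   5.]
spray_a 0.86 [732. 334.   5.]
spray_b 0.94 [692. 445.   5.]
spray_b 0.86 [732. 334.   5.]
drink 0.93 [330. 449.   5.]
drink 0.66 [373. -83.   5.]
datum (array([ 5.53525e+02, -1.76500e+01,  1.88000e-01]), np.float64(0.2)) (array([ 5.55351e+02, -1.79000e+01,  1.09000e-01,  2.30120e+01]), np.float64(0.143))
square 0.76 [ 786. -109.    5.]
square 0.62 [626. 388.   5.]
wrench 0.85 [364. -81.   5.]
hammer 0.7 [ 436. -438.    5.]
tape 0.85 [607. 282.   5.]
tape 0.68 [634.  85.   5.]
spray_a 0.88 [679. 271.   5.]
spray_a 0.72 [627. 384.   5.]
spray_b 0.88 [679. 271.   5.]
spray_b 0.72 [627. 384.   5.]
drink 0.87 [291. 412.   5.]
```

Request:
{"method": "move_arm", "body": {
  "commands": [
    [[0.66,-0.95,0],-0.95,1],
    [[0.66,-0.95,0],-0.95,1],
    [[0.66,-0.95,0],-0.95,1],
    [[0.66,-0.95,0],-0.95,1],
    [[0.66,-0.95,0],-0.95,1],
    [[0.66,-0.95,0],-0.95,1],
    [[0.66,-0.95,0],-0.95,1],
    [[0.66,-0.95,0],-0.95,1],
    [[0.66,-0.95,0],-0.95,1],
    [[0.66,-0.95,0],-0.95,1],
    [[0.66,-0.95,0],-0.95,1],
    [[0.66,-0.95,0],-0.95,1],
    [[0,0,-0.7],-0.95,1],
    [[0,0,-0.7],-0.95,1],
    [[0,0,-0.7],-0.95,1],
    [[0,0,-0.7],-0.95,1],
    [[0,0,0],0,1],
    [[0,0,0],0,1]
  ]
}}

```text
t: 3.75
eef_pos: [401.9, 261.1, 320.6]
tcp_rot: [-3.14, 0.001, 1.662]
ft_force: [-0.5, -0.1, -0.6]
opening: 0.999
grip_force: 0.0
```

```bash
cat >> h.py <<'E'
def regs(th,p,X,r=40):
    u=proj(p,X); l=[d for d in cut_out(th,p) if np.hypot(*(np.array(d['at'])-u))<r]
    return [(p,l[0]['region'].astype(float))] if l else []
E
python3 - <<'E'
from h import *
s=env.state(); print(s['t'],s['eef_pos'],s['tcp_rot'],s['joints'])
p=cam('wrist'); save(p,'w1')
for th,X in [('block1_mid',(401,260,20)),('block3_mid',(504,213,20)),('block4_mid',(501,353,20))]:
    ps=regs(th,p,X)
    if ps: print(th,fit(ps,(X[0],X[1],[.1,-.4]),62,{'1':50,'3':36,'4':30}[th[5]],0,34),fit(ps,(X[0],X[1],[.1,-.4]),62,45,0,34,True))
E
```

```text
3.75 [401.87455066 261.08748277 320.5954353 ] [-3.14005565e+00  6.01742582e-04  1.66205126e+00] [ 4.38206702e-01  4.04765603e-01  2.00152912e+00 -6.43622323e-05
  7.36947971e-01  3.46999931e-01]
block3_mid (array([5.04398e+02, 2.13331e+02, 2.58000e-01]), np.float64(0.487)) (array([5.03536e+02, 2.16383e+02, 2.61000e-01, 2.76050e+01]), np.float64(0.461))
block4_mid (array([ 5.03802e+02,  3.52583e+02, -4.37000e-01]), np.float64(0.033)) (array([ 5.03913e+02,  3.52513e+02, -4.37000e-01,  2.98030e+01]), np.float64(0.033))
```

View pics/w1.png

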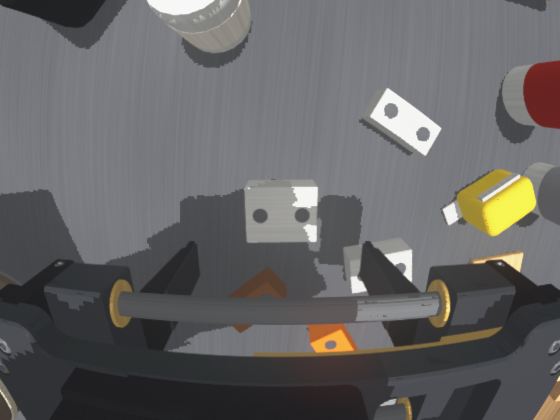

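The wrist view shows the thick block at (281,211), block C at (403,122), and block B at (378,262), partly behind a finger. I'll check where that puts the thick block.

```bash
python3 - <<'E'
from h import *
p=cam('wrist')
print(at_z(p,(281,211),34), proj(p,(401,260,20)))
for th in ['block1_mid','block2_mid','block3_mid']:
    for d in cut_out(th,p)[:3]:
        X=at_z(p,d['at'],20); print(th,d['confidence'],d['at'],X)
        if abs(d['at'][0]-281)<40 and abs(d['at'][1]-211)<40:
            q=[(p,d['region'].astype(float))]; print(fit(q,(X[0],X[1],.1),62,50,0,34),fit(q,(X[0],X[1],.1),62,45,0,34,True))
q=cam('top'); print([(th,d['at'],at_z(q,d['at'],34)) for th in ['block1_mid','block2_mid'] for d in search_frame(th,q)[:2]])
E
```

```text
[405.20831027 264.25696143  34.        ] [275.79382284 210.82355016]
block1_mid 0.68 [277.6, 216.4] [403.09053018 254.90726736  20.        ]
(array([4.04469e+02, 2.60295e+02, 1.12000e-01]), np.float64(0.02)) (array([4.04494e+02, 2.60211e+02, 1.11000e-01, 4.92450e+01]), np.float64(0.017))
block3_mid 0.85 [360.1, 258.7] [486.66617998 219.15234625  20.        ]
[('block1_mid', [197.3, 256.1], array([410.95839329, 234.3099924 ,  34.        ]))]
```

Request:
{"method": "move_arm", "body": {
  "commands": [
    [[0.08,-0.03,-0.97],0.25,1],
    [[0,0,-0.97],0,1],
    [[0,0,-0.97],0,1],
    [[0,0,-0.97],0,1],
    [[0,0,0],0,1],
    [[0,0,0],0,-1],
    [[0,0,0],0,-1],
    [[0,0,0],0,-1],
    [[0,0,0],0,-1],
    [[0,0,0],0,-1],
    [[0,0,0],0,-1],
    [[0,0,0],0,-1]
  ]
}}

```text
t: 5.3
eef_pos: [403.7, 260.1, 205.2]
tcp_rot: [-3.141, 0.0, 1.68]
ft_force: [-3.6, -1.3, 10.0]
opening: 0.651
grip_force: 30.0
```

Request:
{"method": "move_arm", "body": {
  "commands": [
    [[0,0,1],0,-1],
    [[0,0,1],0,-1],
    [[0,0,1],0,-1],
    [[0,0,1],0,-1],
    [[0.38,-0.93,0],0.9,-1],
    [[0.38,-0.93,0],0,-1],
    [[0.38,-0.93,0],0,-1],
    [[0.38,-0.93,0],0,-1],
    [[0.38,-0.93,0],0,-1],
    [[0.38,-0.93,0],0,-1],
    [[0.38,-0.93,0],0,-1],
    [[0.38,-0.93,0],0,-1],
    [[0.38,-0.93,0],0,-1],
    [[0.38,-0.93,0],0,-1],
    [[0.38,-0.93,0],0,-1],
    [[0.38,-0.93,0],0,-1],
    [[0,0,0],0,-1],
    [[0,0,0],0,-1]
  ]
}}

```text
t: 6.8
eef_pos: [540.9, -76.0, 323.9]
tcp_rot: [-3.141, -0.0, 1.749]
ft_force: [-1.1, -0.4, -6.3]
opening: 0.647
grip_force: 30.0
```

```bash
python3 - <<'E'
from h import *
s=env.state(); print(s['t'],s['eef_pos'],s['tcp_rot'])
p=cam('wrist'); save(p,'w2')
for d in cut_out('datum',p)[:3]:
    print(d['confidence'],d['at'],at_z(p,d['at'],40))
for q in regs('datum',p,(560,-15,40)): print(fit([q],(560,-15,.18),62,30,20,54),fit([q],(560,-15,.18),62,30,20,54,True))
for d in cut_out('block1_mid',p)[:2]: print('b1',d['confidence'],d['at'])
E
```

```text
6.8 [540.89212828 -75.96255302 323.94521654] [-3.14078900e+00 -4.38484318e-04  1.74938199e+00]
0.87 [317.8, 153.9] [563.96676054 -18.82575268  40.        ]
0.68 [490.4, 233.0] [756.12350705 -56.92423356  40.        ]
0.37 [549.9, 7.3] [786.20889332 202.50592656  40.        ]
(array([ 5.60407e+02, -1.64170e+01,  1.63000e-01]), np.float64(0.069)) (array([ 5.60473e+02, -1.66400e+01,  1.60000e-01,  2.84400e+01]), np.float64(0.057))
b1 0.6 [280.2, 257.4]
```

View pics/w2.png

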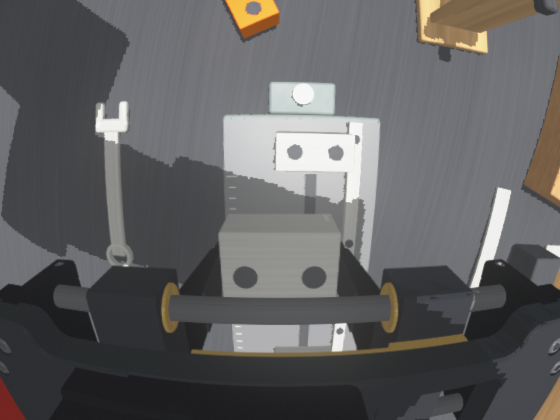

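Request:
{"method": "move_arm", "body": {
  "commands": [
    [[-0.1,0.23,-0.8],-0.1,-1],
    [[0,0,-0.8],0,-1],
    [[0,0,-0.8],0,-1],
    [[0,0,-0.8],0,-1],
    [[0,0,-0.07],0,-1],
    [[0,0,0],0,-1],
    [[0,0,0],0,-1]
  ]
}}

```text
t: 7.58
eef_pos: [538.0, -67.2, 226.6]
tcp_rot: [-3.141, -0.0, 1.745]
ft_force: [0.2, -0.7, -5.0]
opening: 0.65
grip_force: 30.0
```

Request:
{"method": "move_arm", "body": {
  "commands": [
    [[-0.011,0.066,0],0,-1],
    [[-0.011,0.066,0],0,-1],
    [[-0.011,0.066,0],0,-1],
    [[-0.011,0.066,0],0,-1],
    [[0,0,0],0,-1],
    [[0,0,0],0,-1]
  ]
}}

```text
t: 8.08
eef_pos: [536.7, -60.9, 226.9]
tcp_rot: [3.14, 0.002, 1.744]
ft_force: [-1.9, -14.8, -3.0]
opening: 0.654
grip_force: 30.0
```

Request:
{"method": "move_arm", "body": {
  "commands": [
    [[0.118,0.02,0],0,-1],
    [[0.118,0.02,0],0,-1],
    [[0.118,0.02,0],0,-1],
    [[0.118,0.02,0],0,-1],
    [[0.118,0.02,0],0,-1],
    [[0.118,0.02,0],0,-1],
    [[0.118,0.02,0],0,-1],
    [[0.06,0.01,0],0,-1],
    [[0.03,0.005,0],0,-1],
    [[0,0,0],0,-1]
  ]
}}

```text
t: 8.92
eef_pos: [563.5, -56.5, 226.2]
tcp_rot: [-3.139, 0.001, 1.744]
ft_force: [-5.8, -15.9, -6.5]
opening: 0.651
grip_force: 30.0
```

Request:
{"method": "move_arm", "body": {
  "commands": [
    [[0.04,0.007,-0.01],0,-1],
    [[0.04,0.007,-0.01],0,-1],
    [[0.04,0.007,-0.01],0,-1],
    [[0,0,0],0,-1],
    [[0,0,0],0,-1]
  ]
}}

```text
t: 9.33
eef_pos: [566.2, -56.0, 225.7]
tcp_rot: [-3.136, 0.001, 1.744]
ft_force: [-14.5, -20.0, 4.0]
opening: 0.651
grip_force: 30.0
```

Request:
{"method": "move_arm", "body": {
  "commands": [
    [[0.04,0.007,0],0,-1],
    [[0.02,0.003,0],0,-1],
    [[0,0,0],0,-1],
    [[0,0,0],0,-1]
  ]
}}

```text
t: 9.67
eef_pos: [566.9, -56.0, 225.7]
tcp_rot: [-3.133, -0.0, 1.744]
ft_force: [-23.2, -23.0, 9.3]
opening: 0.653
grip_force: 30.0
```

Request:
{"method": "move_arm", "body": {
  "commands": [
    [[0,0,0],0,1],
    [[0,0,0],0,1],
    [[0,0,0],0,1],
    [[0,0,0],0,1],
    [[0,0,0.5],0,1],
    [[0,0,0.8],0,1],
    [[0,0,1],0,1],
    [[0,0,1],0,1],
    [[-0.233,1,0],0.54,1],
    [[-0.233,1,0],0.54,1],
    [[-0.233,1,0],0,1],
    [[-0.233,1,0],0,1],
    [[-0.233,1,0],0,1],
    [[-0.233,1,0],0,1],
    [[-0.233,1,0],0,1],
    [[-0.233,1,0],0,1],
    [[-0.233,1,0],0,1],
    [[0,0,0],0,1],
    [[0,0,0],0,1]
  ]
}}

```text
t: 11.25
eef_pos: [506.1, 217.3, 324.7]
tcp_rot: [3.141, -0.0, 1.833]
ft_force: [0.5, -0.3, -0.4]
opening: 0.998
grip_force: 0.0
```

```bash
cat > m.py <<'E'
from h import *
import sys
s=env.state(); print(s['t'],s['eef_pos'],s['tcp_rot'])
p=cam('wrist'); save(p,sys.argv[1])
def tryall(ths,X,yaws,T,z0,z1,r=60):
    for th in ths:
        for q in regs(th,p,X,r):
            print(th,X,fit([q],(X[0],X[1],yaws),62,T,z0,z1),fit([q],(X[0],X[1],yaws),62,T,z0,z1,True))
            return
E
python3 - <<'E'
import sys; sys.argv=['','w3']
from m import *
tryall(['block3_mid','block4_mid','block2_mid'],(504,213,20),[.26],36,0,34)
tryall(['block4_mid','block3_mid'],(503,353,20),[-.43],30,0,34)
q=cam('top')
for th in ['block1_mid','block2_mid','block3_mid','block4_mid']:
  for d in search_frame(th,q): print(th,round(d['confidence'],2),d['at'],at_z(q,d['at'],34))
E
```

```text
11.25 [506.1220311  217.32529719 324.67416572] [ 3.14054331e+00 -6.19078093e-05  1.83330570e+00]
block3_mid (504, 213, 20) (array([5.05161e+02, 2.12927e+02, 2.57000e-01]), np.float64(0.025)) (array([5.05040e+02, 2.12968e+02, 2.41000e-01, 3.52510e+01]), np.float64(0.02))
block4_mid (503, 353, 20) (array([ 5.03974e+02,  3.52716e+02, -4.27000e-01]), np.float64(0.054)) (array([ 5.04105e+02,  3.52585e+02, -4.42000e-01,  2.85500e+01]), np.float64(0.038))
block1_mid 0.69 [308.8, 195.9] [566.62612144 -63.12591427  34.        ]
block3_mid 0.89 [247.8, 230.4] [476.4969054 101.1155021  34.       ]
block3_mid 0.35 [383.5, 181.1] [ 603.39996455 -265.45493292   34.        ]
block4_mid 0.56 [225.0, 268.7] [376.77690883 161.25645409  34.        ]
```

View pics/w3.png

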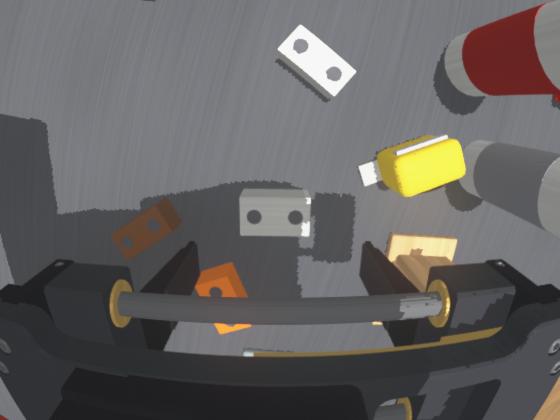

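Request:
{"method": "move_arm", "body": {
  "commands": [
    [[-0.03,-0.14,-1],-0.15,1],
    [[0,0,-1],0,1],
    [[0,0,-1],0,1],
    [[0,0,-0.97],0,1],
    [[0,0,0],0,1],
    [[0,0,0],0,-1],
    [[0,0,0],0,-1],
    [[0,0,0],0,-1],
    [[0,0,0],0,-1],
    [[0,0,0],0,-1],
    [[0,0,0],0,-1],
    [[0,0,0],0,-1]
  ]
}}

```text
t: 12.65
eef_pos: [505.2, 211.5, 206.2]
tcp_rot: [-3.141, 0.0, 1.818]
ft_force: [-4.6, -1.8, 8.0]
opening: 0.648
grip_force: 30.0
```

Request:
{"method": "move_arm", "body": {
  "commands": [
    [[0,0,1],0,-1],
    [[0,0,1],0,-1],
    [[0,0,1],0,-1],
    [[0,0,1],0,-1],
    [[0.121,-0.983,0],-0.92,-1],
    [[0.121,-0.983,0],0,-1],
    [[0.121,-0.983,0],0,-1],
    [[0.121,-0.983,0],0,-1],
    [[0.121,-0.983,0],0,-1],
    [[0.121,-0.983,0],0,-1],
    [[0.121,-0.983,0],0,-1],
    [[0.121,-0.983,0],0,-1],
    [[0.121,-0.983,0],0,-1],
    [[0.121,-0.983,0],0,-1],
    [[0.121,-0.983,0],0,-1],
    [[0,0,0],0,-1],
    [[0,0,-0.7],0,-1],
    [[0,0,-0.7],0,-1],
    [[0,0,-0.7],0,-1],
    [[0,0,0],0,-1]
  ]
}}

```text
t: 14.32
eef_pos: [544.7, -112.5, 259.1]
tcp_rot: [-3.137, -0.003, 1.744]
ft_force: [-1.3, 1.2, -4.5]
opening: 0.649
grip_force: 30.0
```

```bash
python3 - <<'E'
import sys; sys.argv=['','w4']
from m import *
tryall(['block1_mid','block2_mid'],(567,-56,37),[.17],50,20,54)
tryall(['datum'],(560,-16,37),[.17],30,20,54)
E
```

```text
14.3167 [ 544.73518496 -112.50794325  259.13515766] [-3.13667215e+00 -2.68963320e-03  1.74445093e+00]
block1_mid (567, -56, 37) (array([ 5.66548e+02, -5.61530e+01,  1.56000e-01]), np.float64(0.025)) (array([ 5.66585e+02, -5.62530e+01,  1.59000e-01,  4.92390e+01]), np.float64(0.018))
datum (560, -16, 37) (array([ 5.6001e+02, -1.6516e+01,  1.7000e-01]), np.float64(0.025)) (array([ 5.60008e+02, -1.65450e+01,  1.68000e-01,  3.01660e+01]), np.float64(0.024))
```

View pics/w4.png

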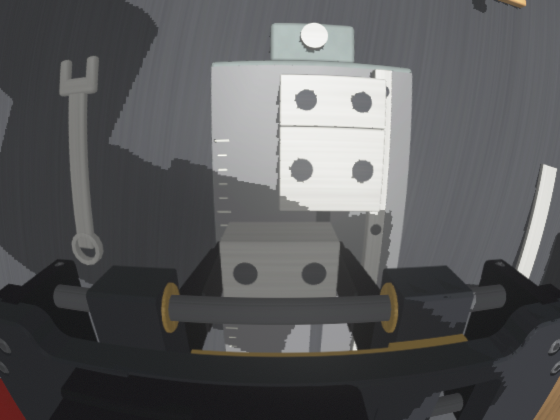

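Block 1 sits flush with the datum block at (332,170) in the picture. The held 36 mm block is in line in front of it. Now I'll lower it and press.

Request:
{"method": "move_arm", "body": {
  "commands": [
    [[0,0,-0.6],0,-1],
    [[0,0,-0.47],0,-1],
    [[0,0,0],0,-1],
    [[-0.011,0.066,0],0,-1],
    [[-0.011,0.066,0],0,-1],
    [[-0.011,0.066,0],0,-1],
    [[-0.011,0.066,0],0,-1],
    [[0,0,0],0,-1],
    [[0,0,0],0,-1]
  ]
}}

```text
t: 15.22
eef_pos: [544.5, -105.2, 231.2]
tcp_rot: [3.14, 0.002, 1.745]
ft_force: [-0.0, -4.4, -2.2]
opening: 0.648
grip_force: 30.0
```

Request:
{"method": "move_arm", "body": {
  "commands": [
    [[-0.002,-0.02,0],0,-1],
    [[0,0,-0.08],0,-1],
    [[0,0,-0.07],0,-1],
    [[-0.011,0.066,0],0,-1],
    [[-0.005,0.033,0],0,-1],
    [[0,0,0],0,-1],
    [[0,0,0],0,-1]
  ]
}}

```text
t: 15.8
eef_pos: [544.1, -104.6, 226.2]
tcp_rot: [3.14, 0.004, 1.745]
ft_force: [-2.2, -23.1, -0.6]
opening: 0.653
grip_force: 30.0
```

Request:
{"method": "move_arm", "body": {
  "commands": [
    [[0.118,0.02,0],0,-1],
    [[0.118,0.02,0],0,-1],
    [[0.118,0.02,0],0,-1],
    [[0.118,0.02,0],0,-1],
    [[0.118,0.02,0],0,-1],
    [[0.118,0.02,0],0,-1],
    [[0.118,0.02,0],0,-1],
    [[0.06,0.01,0],0,-1],
    [[0.03,0.005,0],0,-1],
    [[0.04,0.007,0],0,-1],
    [[0.04,0.007,0],0,-1],
    [[0,0,0],0,-1]
  ]
}}

```text
t: 16.8
eef_pos: [572.1, -99.7, 225.9]
tcp_rot: [-3.136, 0.002, 1.747]
ft_force: [-18.5, -27.3, 10.4]
opening: 0.651
grip_force: 29.8
```

Request:
{"method": "move_arm", "body": {
  "commands": [
    [[0.04,0.007,0],0,-1],
    [[0.02,0.003,0],0,-1],
    [[0,0,0],0,-1],
    [[0,0,0],0,-1]
  ]
}}

```text
t: 17.13
eef_pos: [573.7, -99.5, 226.0]
tcp_rot: [-3.135, 0.002, 1.747]
ft_force: [-20.1, -27.1, 10.4]
opening: 0.65
grip_force: 29.8
```

Still sliding (1.6 mm moved, force flat). A little more.

Request:
{"method": "move_arm", "body": {
  "commands": [
    [[0.04,0.007,0],0,-1],
    [[0.02,0.003,0],0,-1],
    [[0,0,0],0,-1],
    [[0,0,0],0,-1]
  ]
}}

```text
t: 17.47
eef_pos: [574.5, -99.5, 225.9]
tcp_rot: [-3.132, 0.001, 1.747]
ft_force: [-28.3, -30.3, 16.6]
opening: 0.649
grip_force: 29.9
```

Request:
{"method": "move_arm", "body": {
  "commands": [
    [[0,0,0],0,1],
    [[0,0,0],0,1],
    [[0,0,0],0,1],
    [[0,0,0],0,1],
    [[0,0,0.5],0,1],
    [[0,0,0.8],0,1],
    [[0,0,1],0,1],
    [[0,0,1],0,1],
    [[-0.15,1,0],-0.55,1],
    [[-0.15,1,0],-0.55,1],
    [[-0.15,1,0],-0.55,1],
    [[-0.15,1,0],-0.55,1],
    [[-0.15,1,0],-0.55,1],
    [[-0.15,1,0],-0.55,1],
    [[-0.15,1,0],-0.55,1],
    [[-0.15,1,0],-0.55,1],
    [[-0.15,1,0],-0.55,1],
    [[-0.15,1,0],-0.55,1],
    [[-0.15,1,0],-0.55,1],
    [[-0.15,1,0],-0.55,1]
  ]
}}

```text
t: 19.13
eef_pos: [522.7, 265.1, 324.8]
tcp_rot: [3.141, -0.0, 1.215]
ft_force: [0.4, 0.1, 0.6]
opening: 0.998
grip_force: 0.0
```

Request:
{"method": "move_arm", "body": {
  "commands": [
    [[-0.15,1,0],-0.55,1],
    [[-0.15,1,0],-0.44,1],
    [[-0.15,1,0],0,1],
    [[0,0,0],0,1],
    [[0,0,0],0,1]
  ]
}}

```text
t: 19.55
eef_pos: [509.0, 354.8, 324.4]
tcp_rot: [3.142, -0.0, 1.141]
ft_force: [0.7, -0.2, -0.3]
opening: 1.004
grip_force: 0.0
```

```bash
python3 - <<'E'
import sys; sys.argv=['','w5']
from m import *
tryall(['block4_mid','block3_mid'],(503.9,352.7,20),[-.43],30,0,34)
q=cam('top')
for th in ['block1_mid','block2_mid','block3_mid','block4_mid']:
  for d in search_frame(th,q): print(th,round(d['confidence'],2),d['at'],at_z(q,d['at'],54))
E
```

```text
19.55 [509.00191745 354.77335653 324.43358027] [ 3.14150312e+00 -1.57394289e-04  1.14051748e+00]
block4_mid (503.9, 352.7, 20) (array([ 5.04164e+02,  3.52231e+02, -4.31000e-01]), np.float64(0.031)) (array([ 5.04068e+02,  3.52110e+02, -4.30000e-01,  2.91720e+01]), np.float64(0.015))
block1_mid 0.67 [306.3, 192.6] [571.74662621 -55.83138659  54.        ]
block3_mid 0.77 [322.5, 190.5] [576.59420812 -98.87096196  54.        ]
block3_mid 0.67 [246.9, 229.7] [475.81064546 101.94407207  54.        ]
block4_mid 0.78 [223.1, 267.0] [380.12358309 163.76995198  54.        ]
block4_mid 0.64 [155.2, 225.1] [492.42635363 342.56297759  54.        ]
```

View pics/w5.png

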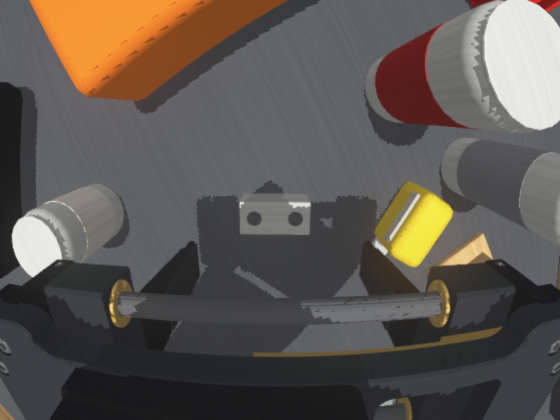

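Request:
{"method": "move_arm", "body": {
  "commands": [
    [[-0.163,-0.087,-1],0,0.8],
    [[0,0,-1],0,0.8],
    [[0,0,-1],0,0.8],
    [[0,0,-0.97],0,0.8],
    [[0,0,0],0,0.8],
    [[0,0,0],0,-1],
    [[0,0,0],0,-1],
    [[0,0,0],0,-1],
    [[0,0,0],0,-1],
    [[0,0,0],0,-1],
    [[0,0,0],0,-1],
    [[0,0,0],0,-1]
  ]
}}

```text
t: 20.9
eef_pos: [504.7, 350.8, 207.3]
tcp_rot: [3.141, -0.001, 1.137]
ft_force: [-3.4, 1.3, 6.3]
opening: 0.649
grip_force: 30.0
```

Request:
{"method": "move_arm", "body": {
  "commands": [
    [[0,0,1],0,-1],
    [[0,0,1],0,-1],
    [[0,0,1],0,-1],
    [[0,0,1],0,-1],
    [[0.09,-0.972,0],0.6,-1],
    [[0.09,-0.972,0],0.6,-1],
    [[0.09,-0.972,0],0.6,-1],
    [[0.09,-0.972,0],0.6,-1],
    [[0.09,-0.972,0],0.6,-1],
    [[0.09,-0.972,0],0.6,-1],
    [[0.09,-0.972,0],0.6,-1],
    [[0.09,-0.972,0],0.6,-1],
    [[0.09,-0.972,0],0.6,-1],
    [[0.09,-0.972,0],0.6,-1],
    [[0.09,-0.972,0],0.6,-1],
    [[0.09,-0.972,0],0.6,-1],
    [[0.09,-0.972,0],0.4,-1]
  ]
}}

```text
t: 22.32
eef_pos: [539.6, -29.9, 326.3]
tcp_rot: [3.141, 0.0, 1.748]
ft_force: [1.9, -0.5, -4.3]
opening: 0.648
grip_force: 30.0
```

Request:
{"method": "move_arm", "body": {
  "commands": [
    [[0.09,-0.972,0],0,-1],
    [[0.09,-0.972,0],0,-1],
    [[0.09,-0.972,0],0,-1],
    [[0.09,-0.972,0],0,-1],
    [[0,0,0],0,-1],
    [[0,0,-0.7],0,-1],
    [[0,0,-0.7],0,-1],
    [[0,0,-0.7],0,-1],
    [[0,0,0],0,-1],
    [[0,0,0],0,-1]
  ]
}}

```text
t: 23.15
eef_pos: [550.7, -145.0, 262.6]
tcp_rot: [-3.14, -0.001, 1.746]
ft_force: [0.6, -0.2, -4.3]
opening: 0.653
grip_force: 30.0
```

```bash
python3 - <<'E'
import sys; sys.argv=['','w6']
from m import *
tryall(['block3_mid','block4_mid'],(574.2,-98,37),[.17],36,20,54,25)
tryall(['block1_mid'],(567,-56,37),[.17],50,20,54,25)
E
```

```text
23.15 [ 550.67584265 -145.02326435  262.64434035] [-3.14039898e+00 -7.55414434e-04  1.74553343e+00]
block1_mid (567, -56, 37) (array([ 5.66345e+02, -5.59860e+01,  1.72000e-01]), np.float64(0.02)) (array([ 5.66374e+02, -5.60050e+01,  1.70000e-01,  4.95900e+01]), np.float64(0.019))
```

```bash
python3 - <<'E'
import sys; sys.argv=['','w6']
from m import *
print(proj(p,(574.2,-98,50)))
for th in ['block3_mid','block2_mid','block4_mid']:
    for d in cut_out(th,p):
        print(th,round(d['confidence'],2),d['at'])
        if np.hypot(*(np.array(d['at'])-proj(p,(574.2,-98,50))))<50: print(fit([(p,d['region'].astype(float))],(574.2,-98,.17),62,36,20,54))
E
```

```text
23.35 [ 550.98583171 -145.14400081  264.03976069] [3.13962066e+00 1.17320454e-03 1.74558270e+00]
[326.86638246 181.22343657]
block3_mid 0.87 [326.2, 182.2]
(array([ 5.7400e+02, -9.9559e+01,  1.7300e-01]), np.float64(0.077))
block3_mid 0.18 [280.1, 261.5]
block4_mid 0.55 [282.0, 259.1]
block4_mid 0.42 [315.2, 336.8]
```

View pics/w6.png

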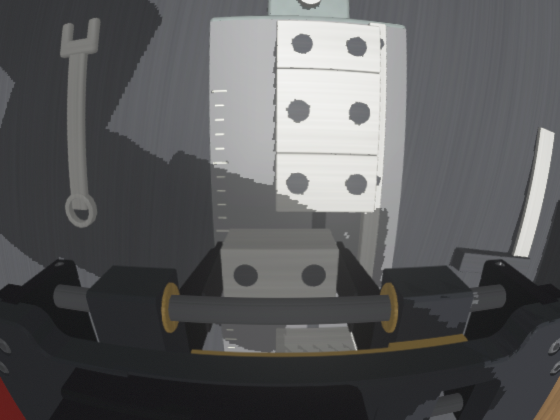

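Datum, 50 and 36 mm blocks stand flush in a row at (326,45), (327,110) and (326,182). The 30 mm block is held in front of them.

Request:
{"method": "move_arm", "body": {
  "commands": [
    [[0,0,-0.6],0,-1],
    [[0,0,-0.57],0,-1],
    [[0,0,0],0,-1],
    [[0,0,0],0,-1],
    [[-0.011,0.066,0],0,-1],
    [[-0.011,0.066,0],0,-1],
    [[-0.011,0.066,0],0,-1],
    [[-0.011,0.066,0],0,-1],
    [[0,0,0],0,-1],
    [[0,0,0],0,-1]
  ]
}}

```text
t: 24.38
eef_pos: [549.4, -137.1, 227.6]
tcp_rot: [3.141, 0.0, 1.746]
ft_force: [-0.7, -0.3, -4.4]
opening: 0.649
grip_force: 30.0
```

Request:
{"method": "move_arm", "body": {
  "commands": [
    [[-0.006,0.033,0],0,-1],
    [[-0.006,0.033,0],0,-1],
    [[-0.006,0.033,0],0,-1],
    [[0,0,0],0,-1],
    [[0,0,0],0,-1]
  ]
}}

```text
t: 24.8
eef_pos: [549.1, -135.8, 227.6]
tcp_rot: [3.14, 0.002, 1.745]
ft_force: [-1.4, -13.7, -5.8]
opening: 0.651
grip_force: 30.0
```

Request:
{"method": "move_arm", "body": {
  "commands": [
    [[0.118,0.02,0],0,-1],
    [[0.118,0.02,0],0,-1],
    [[0.118,0.02,0],0,-1],
    [[0.118,0.02,0],0,-1],
    [[0.118,0.02,0],0,-1],
    [[0.118,0.02,0],0,-1],
    [[0.118,0.02,0],0,-1],
    [[0.06,0.01,0],0,-1],
    [[0.04,0.007,0],0,-1],
    [[0.04,0.007,0],0,-1],
    [[0.04,0.007,0],0,-1],
    [[0,0,0],0,-1]
  ]
}}

```text
t: 25.8
eef_pos: [578.4, -130.9, 227.2]
tcp_rot: [-3.139, 0.001, 1.745]
ft_force: [-8.6, -17.5, -4.4]
opening: 0.649
grip_force: 30.0
```

Request:
{"method": "move_arm", "body": {
  "commands": [
    [[0.04,0.007,0],0,-1],
    [[0.03,0.005,0],0,-1],
    [[0,0,-0.02],0,-1],
    [[0,0,0],0,-1]
  ]
}}

```text
t: 26.13
eef_pos: [579.3, -130.8, 227.1]
tcp_rot: [-3.135, 0.0, 1.745]
ft_force: [-20.4, -20.8, 7.8]
opening: 0.651
grip_force: 30.0
```

Request:
{"method": "move_arm", "body": {
  "commands": [
    [[0.04,0.007,0],0,-1],
    [[0,0,0],0,-1],
    [[0,0,0],0,-1],
    [[0,0,0],0,1],
    [[0,0,0],0,1],
    [[0,0,0],0,1],
    [[0,0,0],0,1],
    [[0,0,0.5],0,1],
    [[0,0,0.8],0,1],
    [[0,0,1],0,1],
    [[0,0,1],0,1],
    [[0.1,-0.8,0],0,1],
    [[0.1,-0.8,0],0,1],
    [[0,0,0],0,-1],
    [[0,0,0],0,-1]
  ]
}}

```text
t: 27.38
eef_pos: [588.4, -177.1, 325.9]
tcp_rot: [3.141, 0.0, 1.744]
ft_force: [-0.4, -0.4, -0.3]
opening: 0.908
grip_force: 0.0
```

```bash
python3 - <<'E'
import sys; sys.argv=['','w7']
from m import *
tryall(['block4_mid','block3_mid'],(579.5,-131,37),[.17],30,20,54,25)
tryall(['block3_mid'],(574,-99,37),[.17],36,20,54,25)
for th in ['stop','screw_back','key_bar','cradle_seat']:
    for d in cut_out(th,p)[:3]: print(th,round(d['confidence'],2),d['at'],at_z(p,d['at'],52))
q=cam('top')
for th,z in [('stop',40),('screw_back',52),('key_bar',142)]:
    for d in cut_out(th,q)[:3]: print(th,round(d['confidence'],2),d['at'],at_z(q,d['at'],z))
E
```

```text
27.3833 [ 588.40059093 -177.12517369  325.88824595] [3.14109578e+00 1.04190692e-04 1.74407548e+00]
block4_mid (579.5, -131, 37) (array([ 5.79279e+02, -1.31487e+02,  1.72000e-01]), np.float64(0.079)) (array([ 5.79422e+02, -1.32062e+02,  1.72000e-01,  2.75560e+01]), np.float64(0.015))
block3_mid (574, -99, 37) (array([ 5.73825e+02, -9.82780e+01,  1.67000e-01]), np.float64(0.018)) (array([ 5.73814e+02, -9.83260e+01,  1.69000e-01,  3.56210e+01]), np.float64(0.012))
stop 0.84 [276.3, 280.8] [ 597.48496163 -233.94358253   52.        ]
screw_back 0.63 [291.2, 327.8] [ 620.2023692  -282.65161053   52.        ]
key_bar 0.58 [214.0, 151.7] [663.37026998 177.10140241 142.        ]
```

View pics/w7.png

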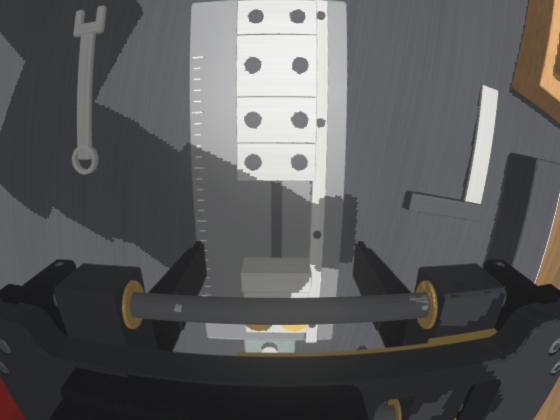

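Pack complete: all three blocks are flush along the rail at about (277,65–165), with the stop at (277,285). Next I'll bring the closed fingers down behind the stop's heel.

Request:
{"method": "move_arm", "body": {
  "commands": [
    [[0.156,-0.955,0],0,-1],
    [[0.156,-0.955,0],0,-1],
    [[0.156,-0.955,0],0,-1],
    [[0.156,-0.955,0],0,-1],
    [[0.156,-0.955,0],0,-1],
    [[0,0,0],0,-1],
    [[0,0,0],0,-1],
    [[0,0,0],0,-1],
    [[0,0,0],0,-1]
  ]
}}

```text
t: 28.68
eef_pos: [611.8, -318.8, 325.9]
tcp_rot: [-3.141, -0.0, 1.746]
ft_force: [-0.0, 0.1, 0.6]
opening: 0.003
grip_force: 0.0
```

```bash
python3 - <<'E'
import sys; sys.argv=['','w8']
from m import *
for th in ['stop','screw_back']:
    for d in cut_out(th,p)[:3]: print(th,round(d['confidence'],2),d['at'],at_z(p,d['at'],52))
o=np.array([562.2,-31.5,20]);xd=np.array([.9856,.1692,0]);yd=np.array([-.1692,.9856,0])
print('heel proj',proj(p,o-268*yd+[0,0,20]),'face top',proj(p,o-192*yd+[0,0,34]))
E
```

```text
28.6833 [ 611.76228496 -318.82210102  325.88419907] [-3.14141818e+00 -3.94244276e-04  1.74618159e+00]
stop 0.6 [277.5, 146.4] [ 601.70709221 -260.79686942   52.        ]
screw_back 0.73 [84.9, 254.4] [ 433.39443903 -388.31997062   52.        ]
screw_back 0.7 [295.2, 163.4] [ 617.71941907 -271.56955126   52.        ]
heel proj [277.21587631 187.47771232] face top [277.556547    94.20196456]
```

View pics/w8.png

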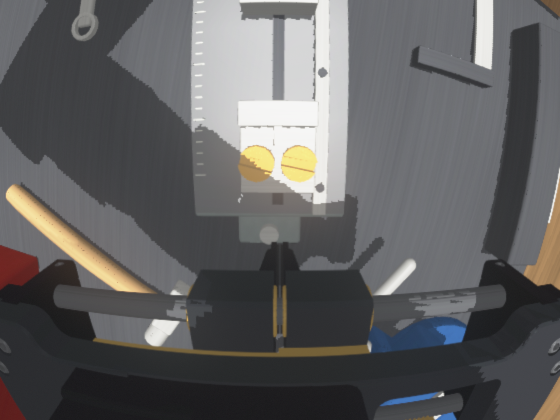

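```bash
python3 - <<'E'
import sys; sys.argv=['','w9']
from m import *
t=cam('top'); s=cam('scene')
def tri(a,b):
    (o1,d1),(o2,d2)=a,b; A=np.stack([d1,-d2],1); k=np.linalg.lstsq(A,o2-o1,rcond=None)[0]
    return (o1+k[0]*d1+o2+k[1]*d2)/2, np.linalg.norm(o1+k[0]*d1-o2-k[1]*d2)
for uv in [(412,265),(375,300)]:
    for sc in [(183,137),(176,171)]: print(uv,sc,tri(ray(p,uv),ray(s,sc)))
    for tp in [(408.5,133.6),(440,148.5)]: print(uv,tp,tri(ray(p,uv),ray(t,tp)))
print(at_z(p,(277,193),40))
E
```

```text
28.8333 [ 611.91861909 -318.88775027  326.11854768] [3.14140297e+00 2.79340160e-05 1.74644651e+00]
(412, 265) (183, 137) (array([ 670.93417135, -291.97067076,  195.04567111]), np.float64(19.845756005621443))
(412, 265) (176, 171) (array([ 717.59501007, -324.21440128,   84.47291144]), np.float64(12.079971632057848))
(412, 265) (408.5, 133.6) (array([ 715.63106331, -324.47501276,   97.31846064]), np.float64(1.7229719446254605))
(412, 265) (440, 148.5) (array([ 657.60543116, -332.16358564,  187.5929666 ]), np.float64(87.82884054746631))
(375, 300) (183, 137) (array([ 665.99799661, -319.16330632,  178.01395642]), np.float64(17.465512342823484))
(375, 300) (176, 171) (array([ 710.45692759, -376.91743747,   47.07604285]), np.float64(18.418134901334017))
(375, 300) (408.5, 133.6) (array([ 678.02532707, -312.99697533,  167.57156299]), np.float64(30.66630770537978))
(375, 300) (440, 148.5) (array([ 718.50795119, -420.59601361,    5.34506478]), np.float64(45.2038348847318))
[ 608.45746943 -300.59325179   40.        ]
```

Request:
{"method": "move_arm", "body": {
  "commands": [
    [[-0.33,-0.056,-0.8],0,-1],
    [[0,0,-0.9],0,-1],
    [[0,0,-0.9],0,-1],
    [[0,0,-0.87],0,-1],
    [[0,0,0],0,-1],
    [[0,0,0],0,-1]
  ]
}}

```text
t: 29.48
eef_pos: [601.9, -321.4, 221.2]
tcp_rot: [-3.14, -0.001, 1.746]
ft_force: [0.1, -0.7, 0.1]
opening: 0.002
grip_force: 0.0
```

Request:
{"method": "move_arm", "body": {
  "commands": [
    [[-0.034,0.197,0],0,-1],
    [[-0.034,0.197,0],0,-1],
    [[-0.034,0.197,0],0,-1],
    [[-0.034,0.197,0],0,-1],
    [[-0.034,0.197,0],0,-1],
    [[-0.034,0.197,0],0,-1],
    [[-0.034,0.197,0],0,-1],
    [[-0.034,0.197,0],0,-1],
    [[-0.034,0.197,0],0,-1],
    [[-0.034,0.197,0],0,-1],
    [[-0.034,0.197,0],0,-1],
    [[-0.034,0.197,0],0,-1],
    [[-0.034,0.197,0],0,-1],
    [[0,0,0],0,-1],
    [[0,0,0],0,-1]
  ]
}}

```text
t: 30.73
eef_pos: [588.8, -244.3, 223.3]
tcp_rot: [3.14, 0.001, 1.746]
ft_force: [-0.9, 0.0, 0.2]
opening: 0.002
grip_force: 0.0
```

Request:
{"method": "move_arm", "body": {
  "commands": [
    [[-0.011,0.066,0],0,-1],
    [[-0.011,0.066,0],0,-1],
    [[-0.011,0.066,0],0,-1],
    [[-0.011,0.066,0],0,-1],
    [[-0.011,0.066,0],0,-1],
    [[-0.011,0.066,0],0,-1]
  ]
}}

```text
t: 31.23
eef_pos: [586.9, -234.0, 223.2]
tcp_rot: [3.139, 0.004, 1.746]
ft_force: [-2.6, -20.9, 1.4]
opening: 0.006
grip_force: 10.5
```

Request:
{"method": "move_arm", "body": {
  "commands": [
    [[-0.005,0.03,0],0,-1],
    [[0,0,0],0,-1],
    [[0,0,0],0,-1],
    [[0,0,0],0,-1]
  ]
}}

```text
t: 31.57
eef_pos: [586.8, -233.9, 223.2]
tcp_rot: [3.139, 0.005, 1.745]
ft_force: [-1.5, -16.1, 2.1]
opening: 0.004
grip_force: 7.8
```

Request:
{"method": "move_arm", "body": {
  "commands": [
    [[0.06,-0.33,0],0,-1],
    [[0.06,-0.33,0],0,-1],
    [[0,0,0.8],0,-1],
    [[0,0,0.8],0,-1],
    [[0,0,0.8],0,-1],
    [[0,0,0.6],0,-1],
    [[0,0,0],0,-1],
    [[0,0,0],0,-1]
  ]
}}

```text
t: 32.23
eef_pos: [590.1, -251.9, 312.5]
tcp_rot: [3.14, 0.001, 1.745]
ft_force: [-0.9, 0.1, -2.3]
opening: 0.007
grip_force: 0.0
```

```bash
python3 - <<'E'
import sys; sys.argv=['','w10']
from m import *
o=np.array([562.2,-31.5,20]);xd=np.array([.9856,.1692,0]);yd=np.array([-.1692,.9856,0])
for th in ['screw_back','stop','block4_mid']:
    for d in cut_out(th,p)[:3]:
        X=at_z(p,d['at'],52)-o; print(th,round(d['confidence'],2),d['at'],X@xd,X@yd)
# rectified top view of the stop, plane z=52: 0.2 mm/px, up=+yd, right=+xd
H=np.zeros((520,520,2),np.float32)
for i in range(520):
    for j in range(520):
        a=(j-260)*.2; b=-150-(i-260)*.2
        H[i,j]=proj(p,o+a*xd+b*yd+[0,0,32])
im=cv2.remap(p['image'],H[...,0],H[...,1],cv2.INTER_CUBIC); save(dict(image=im),'rect')
E
```

```text
32.2333 [ 590.06716332 -251.91831326  312.50781151] [3.14023744e+00 7.31942267e-04 1.74525648e+00]
screw_back 0.59 [310.5, 153.2] 15.061611133591635 -167.1285342084338
stop 0.6 [290.2, 133.2] -0.1479128257230096 -152.43403486810377
block4_mid 0.84 [290.7, 64.4] -0.09356276938837184 -101.1585658700013
```

View pics/rect.png

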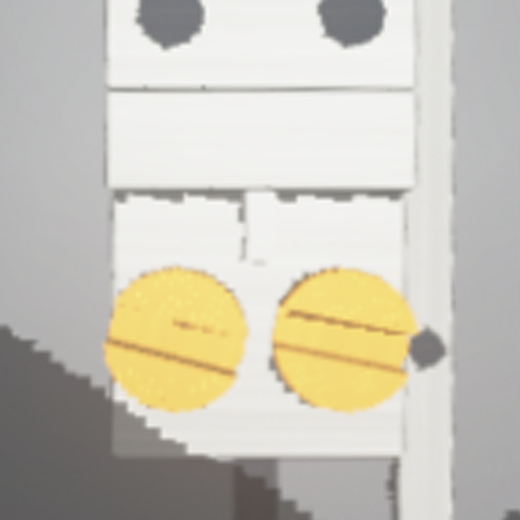

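The rectified view shows the stop closed on the pack, with the joint at row 88. The front screw is at (176,339) with its slot about 0.235 rad clockwise. The back screw is at (344,339) with its slot about 0.195 rad. Now the key.

Request:
{"method": "move_arm", "body": {
  "commands": [
    [[0.167,0.942,0.5],0,-0.2],
    [[0.167,0.942,0.5],0,-0.2],
    [[0.167,0.942,0.5],0,-0.2],
    [[0.167,0.942,0.5],0,-0.2],
    [[0.167,0.942,0.5],0,-0.2],
    [[0.167,0.942,0.5],0,-0.2],
    [[0.167,0.942,0.5],0,-0.2],
    [[0.167,0.942,0.1],0,-0.2],
    [[0.167,0.942,0],0,-0.2],
    [[0.167,0.942,0],0,-0.2],
    [[0.167,0.942,0],0,-0.2],
    [[0.167,0.942,0],0,-0.2],
    [[0.167,0.942,0],0,-0.2],
    [[0.167,0.942,0],0,-0.2],
    [[0.167,0.942,0],0,-0.2],
    [[0,0,0],-0.4,-0.2],
    [[0,0,0],0,-0.2],
    [[0,0,0],0,-0.2]
  ]
}}

```text
t: 33.93
eef_pos: [665.3, 172.2, 418.7]
tcp_rot: [-3.14, 0.0, 1.715]
ft_force: [-0.5, -0.2, 0.5]
opening: 0.402
grip_force: 0.0
```

```bash
python3 - <<'E'
import sys; sys.argv=['','w11']
from m import *
for th,z in [('key_bar',149),('cradle_seat',135)]:
    for d in cut_out(th,p)[:3]:
        print(th,round(d['confidence'],2),d['at'],at_z(p,d['at'],z),d['region'].sum())
        if th=='key_bar':
            c,(w,h),a=cv2.minAreaRect(np.argwhere(d['region'])[:,::-1].astype(np.float32)); print(c,w,h,a)
E
```

```text
33.9333 [665.30640808 172.24179658 418.70092986] [-3.14004076e+00  1.42338073e-04  1.71464860e+00]
key_bar 0.94 [290.5, 212.0] [674.3635086  180.42381714 149.        ] 2247
(287.0, 215.0) 128.0 20.0 90.0
cradle_seat 0.95 [280.1, 200.3] [665.27938909 185.27288577 135.        ] 5561
```

View pics/w11.png

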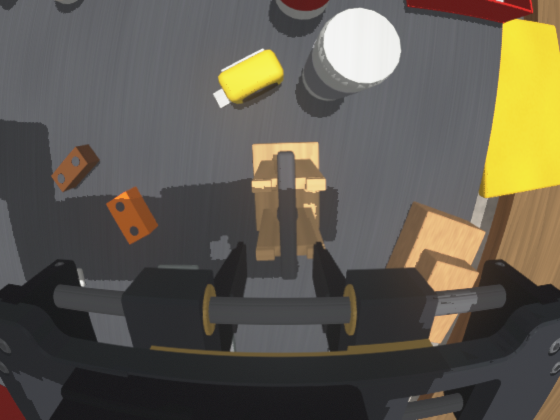

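```bash
python3 - <<'E'
import sys; sys.argv=['','w11b']
from m import *
d=cut_out('key_bar',p)[0]; r=d['region'].astype(float)
print(fit([(p,r)],(670,175,1.71),110,14,135,149))
e=np.argwhere(d['region']); print(e.min(0),e.max(0))
for row in range(150,285,15):
    c=np.flatnonzero(d['region'][row]); print(row,(c.min(),c.max()) if len(c) else None, at_z(p,(c.mean(),row),149)[:2] if len(c) else '')
for d in cut_out('cradle_seat',p)[:1]:
    e=np.argwhere(d['region']); print(e.min(0),e.max(0))
# stop-post pixels: tops at z=143
for uv in [(263,184),(311,184)]: print(at_z(p,uv,143))
E
```

```text
34.0833 [665.32962135 171.28031751 419.50436704] [-3.14115073e+00  6.67989009e-05  1.71299512e+00]
(array([673.234, 172.779,   1.75 ]), np.float64(0.076))
[150 277] [277 297]
150 (np.int64(281), np.int64(291)) [663.93665643 227.94072806]
165 (np.int64(277), np.int64(294)) [665.25201128 216.29677929]
180 (np.int64(278), np.int64(294)) [667.36419257 204.61377134]
195 (np.int64(278), np.int64(295)) [669.52205718 192.72712298]
210 (np.int64(277), np.int64(295)) [670.94322871 180.46591518]
225 (np.int64(279), np.int64(295)) [673.61646241 168.05055147]
240 (np.int64(280), np.int64(296)) [676.38216359 155.24378212]
255 (np.int64(281), np.int64(296)) [678.84121702 141.91094296]
270 (np.int64(282), np.int64(297)) [681.83660158 128.08149856]
[140 251] [259 324]
[649.82882607 197.67880573 143.        ]
[688.07893021 203.19734923 143.        ]
```

Request:
{"method": "move_arm", "body": {
  "commands": [
    [[0.257,0.03,-0.5],0.5,-0.2],
    [[0,0,-0.8],0,-0.2],
    [[0,0,-0.8],0,-0.2],
    [[0,0,-0.8],0,-0.2],
    [[0,0,-0.6],0,-0.2],
    [[0,0,0],0,-0.2],
    [[0,0,0],0,-0.2]
  ]
}}

```text
t: 34.82
eef_pos: [673.1, 172.8, 314.5]
tcp_rot: [-3.14, -0.0, 1.753]
ft_force: [0.3, 0.1, 0.9]
opening: 0.402
grip_force: 0.0
```

Request:
{"method": "move_arm", "body": {
  "commands": [
    [[0,0,0],0,-1],
    [[0,0,0],0,-1],
    [[0,0,0],0,-1],
    [[0,0,0],0,-1],
    [[0,0,0],0,-1],
    [[0,0,0],0,-1],
    [[0,0,0],0,-1]
  ]
}}

```text
t: 35.4
eef_pos: [672.9, 173.1, 315.7]
tcp_rot: [3.141, 0.0, 1.753]
ft_force: [-1.8, -0.4, 5.9]
opening: 0.147
grip_force: 30.0
```

Request:
{"method": "move_arm", "body": {
  "commands": [
    [[0,0,0.5],0,-1],
    [[0,0,0.9],0,-1],
    [[0,0,1],0,-1],
    [[0,0,1],0,-1],
    [[0,0,0.95],0,-1],
    [[-0.194,-0.727,0],0.974,-1],
    [[-0.194,-0.727,0],0.974,-1],
    [[-0.194,-0.727,0],0.974,-1],
    [[-0.194,-0.727,0],0.974,-1],
    [[-0.194,-0.727,0],0.974,-1],
    [[-0.194,-0.727,0],0.974,-1],
    [[-0.194,-0.727,0],0.974,-1],
    [[-0.194,-0.727,0],0.974,-1],
    [[-0.194,-0.727,0],0.974,-1],
    [[-0.194,-0.727,0],0.974,-1],
    [[-0.194,-0.727,0],0.974,-1],
    [[-0.194,-0.727,0],0.974,-1],
    [[-0.194,-0.727,0],0.974,-1],
    [[-0.194,-0.727,0],0.974,-1],
    [[-0.194,-0.727,0],0.974,-1]
  ]
}}

```text
t: 37.07
eef_pos: [585.2, -155.1, 445.1]
tcp_rot: [3.141, -0.0, 2.926]
ft_force: [-0.1, -0.7, -1.7]
opening: 0.146
grip_force: 30.0
```

Request:
{"method": "move_arm", "body": {
  "commands": [
    [[-0.194,-0.727,0],0.974,-1],
    [[-0.194,-0.727,0],0.974,-1],
    [[0,0,0],0,-1],
    [[0,0,0],0,-1],
    [[0,0,0],0,-1]
  ]
}}

```text
t: 37.48
eef_pos: [574.1, -197.4, 445.1]
tcp_rot: [3.141, -0.0, 3.076]
ft_force: [0.4, -0.3, -1.4]
opening: 0.144
grip_force: 30.0
```

Request:
{"method": "move_arm", "body": {
  "commands": [
    [[-0.013,-0.01,-0.9],0,-1],
    [[0,0,-0.9],0,-1],
    [[0,0,-0.9],0,-1],
    [[0,0,-0.45],0,-1],
    [[0,0,0],0,-1],
    [[0,0,0],0,-1]
  ]
}}

```text
t: 37.98
eef_pos: [574.1, -197.2, 350.7]
tcp_rot: [3.141, -0.001, 3.078]
ft_force: [0.4, 0.3, -1.8]
opening: 0.149
grip_force: 30.0
```

```bash
python3 - <<'E'
import sys; sys.argv=['','w12']
from m import *
o=np.array([562.2,-31.5,20]);xd=np.array([.9856,.1692,0]);yd=np.array([-.1692,.9856,0])
for X in [(573.7,-197.7,52),(606.8,-192.1,52)]: print(proj(p,X))
for th in ['screw_front','key_bar']:
    for d in cut_out(th,p)[:3]:
        e=np.argwhere(d['region']); print(th,round(d['confidence'],2),d['at'],e.min(0),e.max(0),at_z(p,d['at'],52))
im=p['image'][60:330,140:420]; save(dict(image=cv2.resize(im,(616,594),interpolation=cv2.INTER_CUBIC)),'w12c')
E
```

```text
37.9833 [ 574.05847944 -197.2000038   350.67190696] [ 3.14108117e+00 -8.47430425e-04  3.07845802e+00]
[276.84431748 207.43684735]
[285.27711971 241.681437  ]
screw_front 0.48 [264.7, 204.3] [201 262] [211 263] [ 570.13034042 -208.26726958   52.        ]
key_bar 0.87 [281.3, 243.0] [170 265] [352 295] [ 607.86938644 -195.83128512   52.        ]
```

View pics/w12c.png

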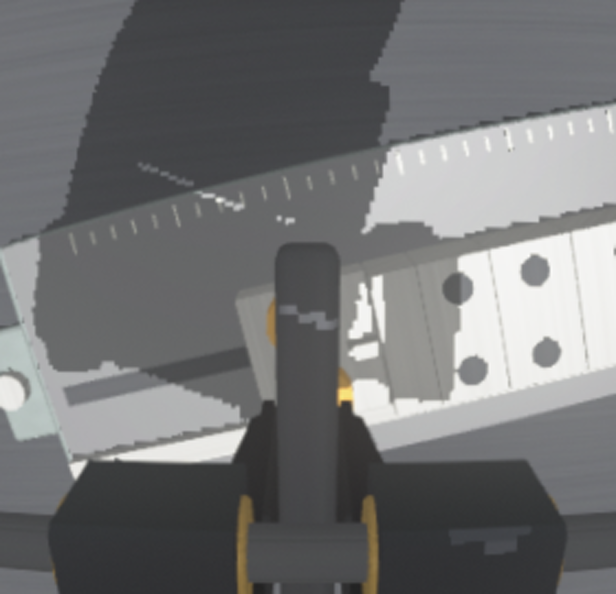

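The bar hides the screw; only brass slivers show, at (270,320) and (345,390). I'll insert by feel.

Request:
{"method": "move_arm", "body": {
  "commands": [
    [[-0.012,-0.016,-0.2],0,-1],
    [[0,0,-0.1],0,-1],
    [[0,0,-0.07],0,-1],
    [[0,0,-0.07],0,-1],
    [[0,0,-0.07],0,-1],
    [[0,0,0],0,-1],
    [[0,0,0],0,-1]
  ]
}}

```text
t: 38.72
eef_pos: [573.3, -198.5, 335.4]
tcp_rot: [3.141, -0.0, 3.078]
ft_force: [-0.2, -0.1, -1.9]
opening: 0.148
grip_force: 30.0
```

Request:
{"method": "move_arm", "body": {
  "commands": [
    [[0.007,0.01,-0.06],0,-1],
    [[0,0,-0.05],0,-1],
    [[0,0,0],0,-1],
    [[0,0,0],0,-1]
  ]
}}

```text
t: 39.05
eef_pos: [573.5, -198.2, 332.1]
tcp_rot: [3.142, -0.0, 3.078]
ft_force: [0.5, -0.0, -1.3]
opening: 0.143
grip_force: 30.0
```

Request:
{"method": "move_arm", "body": {
  "commands": [
    [[0,0,0],-0.7,-1],
    [[0,0,0],-0.7,-1],
    [[0,0,0],-0.7,-1],
    [[0,0,0],-0.7,-1],
    [[0,0,0],-0.7,-1],
    [[0,0,0],-0.7,-1],
    [[0,0,0],-0.7,-1],
    [[0,0,0],-0.7,-1],
    [[0,0,0],-0.7,-1],
    [[0,0,0],-0.7,-1],
    [[0,0,0],-0.7,-1],
    [[0,0,0],-0.7,-1],
    [[0,0,0],-0.7,-1],
    [[0,0,0],-0.7,-1],
    [[0,0,0],-0.7,-1],
    [[0,0,0],-0.7,-1],
    [[0,0,0],-0.7,-1],
    [[0,0,0],-0.7,-1],
    [[0,0,0],-0.7,-1],
    [[0,0,0],0,-1]
  ]
}}

```text
t: 40.72
eef_pos: [573.3, -198.5, 332.2]
tcp_rot: [-3.141, 0.001, 2.012]
ft_force: [-1.1, -4.0, -1.0]
opening: 0.146
grip_force: 30.0
```

```bash
python3 -c "
from h import *
s=env.state(); print(s['moment'],s['ft_force'],s['tcp_rot'],s['eef_pos'])"
```

```text
[-0.9945612   0.47311744  0.12812653] [-1.08884118 -4.03045346 -1.01577196] [-3.14097564e+00  5.76075930e-04  2.01194127e+00] [ 573.33496887 -198.5057404   332.19731118]
```

Request:
{"method": "move_arm", "body": {
  "commands": [
    [[0,0,0],-0.7,-1],
    [[0,0,0],-0.7,-1],
    [[0,0,0],-0.5,-1],
    [[0,0,0],0,-1],
    [[0,0,0],0,-1]
  ]
}}

```text
t: 41.13
eef_pos: [573.4, -198.4, 332.2]
tcp_rot: [-3.141, 0.0, 1.865]
ft_force: [-1.3, -4.0, -1.3]
opening: 0.141
grip_force: 30.0
```

```bash
python3 -c "
from h import *
s=env.state(); print(s['moment'],s['ft_force'],s['tcp_rot'],s['eef_pos'])"
```

```text
[-1.05902052  0.48883259  0.20362665] [-1.2826646  -4.03162992 -1.27954137] [-3.14138621e+00  3.79533437e-04  1.86474037e+00] [ 573.38690726 -198.37897141  332.20318217]
```

Request:
{"method": "move_arm", "body": {
  "commands": [
    [[0,0,0],-0.7,-1],
    [[0,0,0],-0.7,-1],
    [[0,0,0],0,-1],
    [[0,0,0],0,-1]
  ]
}}

```text
t: 41.47
eef_pos: [573.4, -198.2, 332.2]
tcp_rot: [-3.142, 0.0, 1.753]
ft_force: [-1.2, -3.7, -1.9]
opening: 0.143
grip_force: 30.0
```

```bash
python3 -c "
from h import *
s=env.state(); print(s['moment'],s['ft_force'],s['tcp_rot'],s['eef_pos'])"
```

```text
[-0.99554947  0.48684614  0.17274058] [-1.24980951 -3.73070362 -1.91424326] [-3.14158632e+00  1.52057556e-04  1.75326254e+00] [ 573.44089115 -198.24653386  332.19325198]
```

Request:
{"method": "move_arm", "body": {
  "commands": [
    [[0,0,0],-0.7,-1],
    [[0,0,0],-0.3,-1],
    [[0,0,0],0,-1],
    [[0,0,0],0,-1]
  ]
}}

```text
t: 41.8
eef_pos: [573.5, -198.2, 332.2]
tcp_rot: [3.141, 0.0, 1.673]
ft_force: [-0.2, -2.6, -1.5]
opening: 0.146
grip_force: 30.1
```

```bash
python3 - <<'E'
import sys; sys.argv=['','w13']
from m import *
s=env.state(); print(s['moment'],s['ft_force'],s['tcp_rot'])
# bar axis from wrist camera: edges' mid-line on plane of bar top (tcp z -167)
d=cut_out('key_bar',p)[0]; zt=s['eef_pos'][2]-173.7+7
print(d['confidence'], fit([(p,d['region'].astype(float))],(s['eef_pos'][0],s['eef_pos'][1],s['tcp_rot'][2]),110,14,zt-14,zt))
E
```

```text
41.8 [ 573.49721222 -198.16439684  332.22353845] [3.14138381e+00 1.63584674e-04 1.67267382e+00]
[-0.81176107  0.33129782  0.29542094] [-2.68204964 -2.49758886 -1.18821813] [3.14145740e+00 1.09646554e-04 1.67236111e+00]
0.98 (array([ 575.103, -198.114,    1.681]), np.float64(0.199))
```

Request:
{"method": "move_arm", "body": {
  "commands": [
    [[0,0,0],-0.7,-1],
    [[0,0,0],0,-1],
    [[0,0,0],0,-1]
  ]
}}

```text
t: 42.15
eef_pos: [573.6, -198.1, 332.2]
tcp_rot: [3.141, 0.0, 1.616]
ft_force: [0.1, -3.7, -0.8]
opening: 0.148
grip_force: 30.4
```

```bash
python3 - <<'E'
import sys; sys.argv=['','w14']
from m import *
s=env.state(); print(s['moment'],s['ft_force'],s['tcp_rot'])
d=cut_out('key_bar',p)[0]; zt=s['eef_pos'][2]-173.7+7
print(d['confidence'], fit([(p,d['region'].astype(float))],(s['eef_pos'][0],s['eef_pos'][1],s['tcp_rot'][2]),110,14,zt-14,zt))
E
```

```text
42.15 [ 573.55686588 -198.08342085  332.22764048] [3.14118547e+00 1.12039903e-04 1.61648647e+00]
[-0.61666923  0.10617182  0.5689199 ] [ 0.2845874  -1.89407805 -1.35014327] [3.14128184e+00 7.91087268e-05 1.61644461e+00]
0.92 (array([ 575.068, -197.973,    1.64 ]), np.float64(0.205))
```

Request:
{"method": "move_arm", "body": {
  "commands": [
    [[0,0,0],0.7,-1],
    [[0,0,0],0.7,-1],
    [[0,0,0],0.5,-1],
    [[0,0,0.3],0,-1],
    [[0,0,0.5],0,-1],
    [[0.2,0.04,0],0.97,-1],
    [[0.2,0.04,0],0.97,-1],
    [[0.2,0.04,0],0.97,-1],
    [[0.2,0.04,0],0.97,-1],
    [[0.2,0.03,0],0.97,-1],
    [[0.1,0.01,0],0.97,-1],
    [[0,0,0],0.97,-1],
    [[0,0,0],0.97,-1],
    [[0,0,0],0.97,-1],
    [[0,0,0],0.97,-1],
    [[0,0,0],0.97,-1],
    [[0,0,0],0.97,-1],
    [[0,0,0],0.97,-1],
    [[0,0,0],0.97,-1],
    [[0,0,0],0.97,-1]
  ]
}}

```text
t: 43.92
eef_pos: [606.5, -191.9, 356.8]
tcp_rot: [3.141, 0.0, 2.932]
ft_force: [-0.1, -0.2, -2.0]
opening: 0.148
grip_force: 30.0
```

Request:
{"method": "move_arm", "body": {
  "commands": [
    [[0,0,0],0.97,-1],
    [[0,0,0],0.97,-1],
    [[0,0,0],0,-1],
    [[0,0,0],0,-1],
    [[0,0,0],0,-1]
  ]
}}

```text
t: 44.33
eef_pos: [606.5, -192.1, 356.5]
tcp_rot: [3.141, 0.0, 3.082]
ft_force: [-0.6, -0.4, -1.1]
opening: 0.144
grip_force: 30.0
```

```bash
python3 - <<'E'
import sys; sys.argv=['','w15']
from m import *
o=np.array([562.2,-31.5,20]);xd=np.array([.9856,.1692,0]);yd=np.array([-.1692,.9856,0])
print(s['opening'],s['joints'])
d=cut_out('key_bar',p)[0]; zt=s['eef_pos'][2]-173.7+7
print(d['confidence'], fit([(p,d['region'].astype(float))],(s['eef_pos'][0],s['eef_pos'][1],s['tcp_rot'][2]),110,14,zt-14,zt))
E
```

```text
44.3333 [ 606.47965865 -192.05484285  356.45394506] [3.14117026e+00 2.22151818e-04 3.08217161e+00]
0.14419426786163808 [-4.10517934e-01  5.55082050e-01  1.58293379e+00  5.60886302e-04
  1.00351355e+00 -1.92219464e+00]
0.8 (array([ 609.111, -190.717,    3.079]), np.float64(0.205))
```

Request:
{"method": "move_arm", "body": {
  "commands": [
    [[0,-0.013,-0.2],0.44,-1],
    [[0,0,-0.1],0,-1],
    [[0,0,-0.1],0,-1],
    [[0,0,-0.1],0,-1],
    [[0,0,-0.07],0,-1],
    [[0,0,-0.07],0,-1],
    [[0,0,0],0,-1],
    [[0,0,0],0,-1]
  ]
}}

```text
t: 45.1
eef_pos: [606.5, -192.6, 336.9]
tcp_rot: [3.141, -0.0, 3.12]
ft_force: [0.0, -0.2, -1.8]
opening: 0.146
grip_force: 30.0
```

Request:
{"method": "move_arm", "body": {
  "commands": [
    [[0,0,-0.08],0,-1],
    [[0,0,-0.07],0,-1],
    [[0,0,0],0,-1],
    [[0,0,0],0,-1],
    [[0,0,0],-0.7,-1],
    [[0,0,0],-0.7,-1],
    [[0,0,0],-0.7,-1],
    [[0,0,0],-0.7,-1],
    [[0,0,0],-0.7,-1],
    [[0,0,0],-0.7,-1],
    [[0,0,0],-0.7,-1],
    [[0,0,0],-0.7,-1],
    [[0,0,0],-0.7,-1],
    [[0,0,0],-0.7,-1],
    [[0,0,0],-0.7,-1],
    [[0,0,0],-0.7,-1],
    [[0,0,0],-0.7,-1],
    [[0,0,0],-0.7,-1],
    [[0,0,0],-0.7,-1],
    [[0,0,0],-0.7,-1]
  ]
}}

```text
t: 46.77
eef_pos: [606.5, -192.8, 332.6]
tcp_rot: [-3.141, 0.001, 2.222]
ft_force: [0.0, -1.6, -2.2]
opening: 0.145
grip_force: 30.0
```

Request:
{"method": "move_arm", "body": {
  "commands": [
    [[0,0,0],-0.7,-1],
    [[0,0,0],-0.7,-1],
    [[0,0,0],-0.7,-1],
    [[0,0,0],-0.7,-1],
    [[0,0,0],-0.7,-1],
    [[0,0,0],-0.7,-1],
    [[0,0,0],-0.7,-1],
    [[0,0,0],-0.7,-1],
    [[0,0,0],-0.7,-1],
    [[0,0,0],0,-1],
    [[0,0,0],0,-1]
  ]
}}

```text
t: 47.68
eef_pos: [606.5, -192.8, 332.6]
tcp_rot: [3.141, 0.001, 1.722]
ft_force: [-0.1, -2.5, -1.8]
opening: 0.148
grip_force: 30.0
```

```bash
python3 -c "
from h import *
s=env.state(); print(s['moment'],s['ft_force'],s['tcp_rot'],s['eef_pos'])"
```

```text
[-0.8046803   0.0763845   0.11104404] [-0.07044887 -2.45942383 -1.84230745] [3.14135095e+00 7.08571466e-04 1.72234708e+00] [ 606.4839792  -192.79255801  332.56519756]
```

Request:
{"method": "move_arm", "body": {
  "commands": [
    [[0,0,0],-0.6,-1],
    [[0,0,0],-0.6,-1],
    [[0,0,0],-0.2,-1],
    [[0,0,0],0,-1],
    [[0,0,0],0,-1]
  ]
}}

```text
t: 48.1
eef_pos: [606.6, -192.6, 332.5]
tcp_rot: [3.141, 0.0, 1.611]
ft_force: [1.3, -2.4, -2.3]
opening: 0.151
grip_force: 30.4
```

```bash
python3 -c "
from h import *
s=env.state(); print(s['moment'],s['ft_force'],s['tcp_rot'],s['eef_pos'])"
```

```text
[-0.67912385 -0.22274986  0.5990036 ] [ 1.25347399 -2.44238878 -2.34931923] [3.14119413e+00 3.61241240e-04 1.61095573e+00] [ 606.55040436 -192.60866873  332.52505158]
```

Request:
{"method": "move_arm", "body": {
  "commands": [
    [[0,0,0],0.9,-1],
    [[0,0,0],0.9,-1],
    [[0,0,0.4],0,-1],
    [[0,0,0.8],0,-1],
    [[0,0,1],0,-1],
    [[0.1,-0.6,0],0,-1],
    [[0.1,-0.8,0],0,-1],
    [[0,-0.6,0],0,-1],
    [[0,0,0],0,-1],
    [[0,0,0],0,-1]
  ]
}}

```text
t: 48.93
eef_pos: [612.1, -253.7, 398.0]
tcp_rot: [-3.141, -0.001, 1.75]
ft_force: [0.7, 0.5, -1.5]
opening: 0.145
grip_force: 30.0
```

```bash
python3 - <<'E'
import sys; sys.argv=['','w16']
from m import *
o=np.array([562.2,-31.5,20]);xd=np.array([.9856,.1692,0]);yd=np.array([-.1692,.9856,0])
H=np.zeros((520,520,2),np.float32)
for i in range(520):
    for j in range(520): H[i,j]=proj(p,o+(j-260)*.2*xd+(-150-(i-260)*.2)*yd+[0,0,32])
save(dict(image=cv2.remap(p['image'],H[...,0],H[...,1],cv2.INTER_CUBIC)),'rect2')
E
```

```text
48.9333 [ 612.1251294  -253.65898968  397.95134616] [-3.14093829e+00 -1.01715571e-03  1.74979867e+00]
```

View pics/rect2.png

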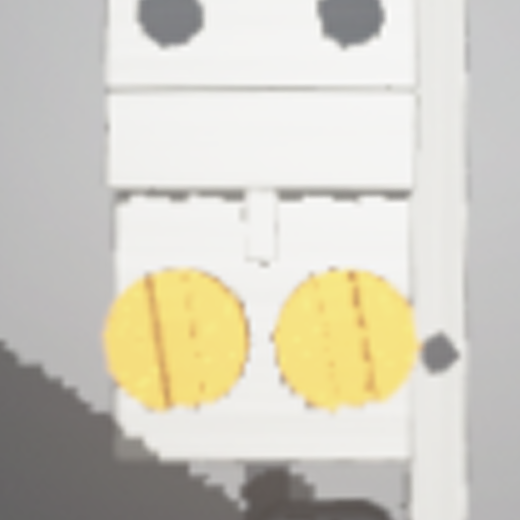

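Both slots now run almost across the jig, about 1.41 rad clockwise, so both screws are at their ends. The stop is still on the pack. Next I'll take the key back to the cradle.

Request:
{"method": "move_arm", "body": {
  "commands": [
    [[0.135,0.948,0.4],0,-1],
    [[0.135,0.948,0.4],0,-1],
    [[0.135,0.948,0.4],0,-1],
    [[0.135,0.948,0.4],0,-1],
    [[0.135,0.948,0],0,-1],
    [[0.135,0.948,0],0,-1],
    [[0.135,0.948,0],0,-1],
    [[0.135,0.948,0],0,-1],
    [[0.135,0.948,0],0,-1],
    [[0.135,0.948,0],0,-1],
    [[0.135,0.948,0],0,-1],
    [[0.135,0.948,0],0,-1],
    [[0.135,0.948,0],0,-1],
    [[0.135,0.948,0],0,-1],
    [[0.135,0.948,0],0,-1],
    [[0,0,0],0,-1],
    [[0,0,0],0,-1],
    [[0,0,0],0,-1]
  ]
}}

```text
t: 50.48
eef_pos: [672.8, 174.3, 446.2]
tcp_rot: [-3.141, 0.0, 1.753]
ft_force: [0.1, 0.1, -1.7]
opening: 0.144
grip_force: 30.0
```

```bash
python3 - <<'E'
import sys; sys.argv=['','w17']
from m import *
d=cut_out('key_bar',p)[0]; zt=s['eef_pos'][2]-173.7+7
print(d['confidence'], fit([(p,d['region'].astype(float))],(s['eef_pos'][0],s['eef_pos'][1],s['tcp_rot'][2]),110,14,zt-14,zt))
E
```

```text
50.4833 [672.84680155 174.3111122  446.18297986] [-3.14083566e+00  7.16959295e-05  1.75313461e+00]Traceback (most recent call last):
  File "<stdin>", line 3, in <module>
IndexError: list index out of range
```

Request:
{"method": "move_arm", "body": {
  "commands": [
    [[0,-0.04,-0.6],0,-1],
    [[0,0,-0.8],0,-1],
    [[0,0,-0.8],0,-1],
    [[0,0,-0.8],0,-1],
    [[0,0,-0.6],0,-1],
    [[0,0,-0.4],0,-1],
    [[0,0,-0.2],0,-1],
    [[0,0,0],0,-1],
    [[0,0,0],0,-1]
  ]
}}

```text
t: 51.33
eef_pos: [673.5, 172.5, 321.3]
tcp_rot: [3.141, 0.0, 1.752]
ft_force: [-0.9, 0.6, -1.4]
opening: 0.143
grip_force: 30.0
```

Request:
{"method": "move_arm", "body": {
  "commands": [
    [[-0.02,0.02,-0.08],0,-1],
    [[0,0,-0.07],0,-1],
    [[0,0,-0.04],0,-1],
    [[0,0,0],0,-1],
    [[0,0,0],0,-1]
  ]
}}

```text
t: 51.75
eef_pos: [672.6, 173.5, 315.7]
tcp_rot: [3.14, 0.0, 1.753]
ft_force: [-1.8, -0.4, 4.0]
opening: 0.143
grip_force: 30.0
```

Request:
{"method": "move_arm", "body": {
  "commands": [
    [[0,0,0],0,-0.2],
    [[0,0,0],0,-0.2],
    [[0,0,0],0,-0.2],
    [[0,0,0],0,-0.2],
    [[0,0,0.3],0,-0.2],
    [[0,0,0.8],0,-0.2],
    [[0,0,1],0,-0.2],
    [[0,0,1],0,-0.2],
    [[0,0,0.4],0,-0.2],
    [[0,0,0],0,-0.2],
    [[0,0,0],0,-0.2]
  ]
}}

```text
t: 52.67
eef_pos: [672.4, 173.4, 419.8]
tcp_rot: [3.141, 0.0, 1.752]
ft_force: [-0.6, 0.7, -0.5]
opening: 0.401
grip_force: 0.0
```

```bash
python3 - <<'E'
import sys; sys.argv=['','w18']
from m import *
for d in cut_out('key_bar',p)[:1]:
    print(d['confidence'],fit([(p,d['region'].astype(float))],(673,173,1.75),110,14,135,149))
t=cam('top')
for th,z in [('block1_mid',54),('block3_mid',54),('block4_mid',54),('stop',52),('key_bar',149)]:
    for d in search_frame(th,t)[:3]: print(th,round(d['confidence'],2),at_z(t,d['at'],z))
E
```

```text
52.6667 [672.37358482 173.42342345 419.75586583] [3.14099151e+00 2.50782179e-05 1.75249644e+00]
0.72 (array([674.653, 173.986,   1.763]), np.float64(0.088))
block1_mid 0.88 [569.23513925 -60.00054127  54.        ]
block3_mid 0.59 [574.25847456 -93.76548724  54.        ]
block3_mid 0.47 [482.7210218   91.18075313  54.        ]
block4_mid 0.81 [ 567.67169364 -127.14894798   54.        ]
block4_mid 0.4 [ 580.60620105 -185.35527273   54.        ]
stop 0.92 [ 587.14549788 -177.93987425   52.        ]
stop 0.52 [677.58253419 431.24489532  52.        ]
key_bar 0.37 [ 555.50942397 -170.96393145  149.        ]
```

```bash
python3 -c "
from cell import env
print(env.job_done())"
```

```text
the job is handed in; nothing more can be done
None
```

I handed the job in at about 53 s: the 50, 36 and 30 mm blocks are wrung on and home at the rail, the stop is up against the pack, both screws are at their clockwise ends, and the key is back in its cradle; no verdict was returned.

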